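# Swap pigment jars and hold the mixer at speed three

### The job

On the painter's desk the blue jar stands in the green pigment mixer and the red jar on the wooden stand: swap them, so that the red jar sits upright, fully down in the mixer's cup and the blue one in the stand's well (you may park a jar on the cork coaster). Then, with the fingertips, press the black spring-return lever on the mixer's front down past the first two clicks to the third, level with the red marks, and finish while still holding it down there; it springs back if let go. Do not press the lever before the red jar is in the mixer, and leave the other things on the desk alone.

Things in the scene. Friction and masses are not known exactly. Their poses are not given: they have to be found in the camera images.
- mixer: green pigment mixer, fixed to the desk, 150 mm (its x) x 140 mm (its y) x 90 mm tall; origin at the centre of its underside; its front, with the lever, faces its own -x; jar cup on top
- mixer_cup (a point): centre of the inner floor of the steel jar cup on top of the mixer, 94 mm above the desk and 30 mm from the mixer's origin along its +x; the jar's underside rests here. The well is a round funnel-shaped socket, 64 mm inner diameter at its floor and 74 mm at its rim, the rim 10 mm above the floor and 82 mm outer diameter.
- lever (a joint): travel of the lever in m, straight down: 0 = up at rest; clicks (detents) at 0.012 (white marks), 0.024 (yellow) and third position 0.036 (red), counts above 0.033; hard stop at 0.038. Return force about 5 N at the top, 9 N at the third; some 3 N more before and less after the ridges at 0.006, 0.018, 0.030. It always springs back when let go.
- pad_top (a point): centre of the top face of the lever's black finger pad, where to press: 80 mm above the desk at rest, 44 mm at the third position, 100 mm from the mixer's origin along its -x. The pad is flat, 36 mm (x) x 56 mm (y) x 8 mm thick, axes as the mixer's; it juts 43 mm out from the front with a 7 mm gap between pad and front
- stand: dark wooden jar stand, fixed to the desk, 100 x 100 mm block with a round well on top, rim 26 mm above the desk; origin at the centre of its underside
- stand_floor (a point): centre of the inner floor of the stand's well, 16 mm above the desk; a jar's underside rests here. The well is a round funnel-shaped socket, 64 mm inner diameter at its floor and 74 mm at its rim, the rim 10 mm above the floor and 82 mm outer diameter.
- coaster_top (a point): centre of the top of the flat round cork coaster, 90 mm diameter, top 5 mm above the desk, fixed, empty at the start: room to park a jar
- red_jar: porcelain pigment jar, loose, 0.18 to 0.33 kg: body 54 mm diameter up to 55 mm height, shoulder to 62 mm, cap 46 mm diameter up to 80 mm; coloured band 14 to 44 mm up; grip it on the body; origin at the centre of its underside, z up; red band and red cap; starts in the stand
- blue_jar: porcelain pigment jar, loose, 0.18 to 0.33 kg: body 54 mm diameter up to 55 mm height, shoulder to 62 mm, cap 46 mm diameter up to 80 mm; coloured band 14 to 44 mm up; grip it on the body; origin at the centre of its underside, z up; blue band and blue cap; starts in the mixer's cup
- green_jar: bystander: a third, green-banded and green-capped jar, same shape as the red one, loose; origin at the centre of its underside
- tin: bystander: square yellow tin with brass lid, 52 x 52 x 80 mm, loose; origin at the centre of its underside
- apple: bystander: yellow apple, 76 mm wide, 66 mm tall, loose; origin at the centre of its underside
- seal: bystander: white marble seal, 30 x 30 mm, 71 mm tall, loose; origin at the centre of its underside

How it is judged (in metres and radians):
On the way, in this order (a step that is already met when the one before it is completed fails the run):
1. the red jar is seated in the mixer's cup and the blue one in the stand's well, both let go, the lever still up (horizontal distance between red_jar and mixer_cup below 0.008 m and z of red_jar in the frame of mixer_cup between -0.004 and 0.004 m and angle between each of red_jar, blue_jar's own z axis and vertical below 0.12 rad and horizontal distance between blue_jar and stand_floor below 0.008 m and z of blue_jar in the frame of stand_floor between -0.004 and 0.004 m and contact force between the fingers and red_jar below 0.2 N and contact force between the fingers and blue_jar below 0.2 N and value of joint lever below 0.005 m), for 0.2 s.
2. the lever is pressed by the fingers down to the third position (value of joint lever above 0.033 m and contact force between the fingers and lever above 1.5 N), for 0.3 s.
At the end, for the whole second after the job is handed in: Fingers hold the lever at the third position (joint over 0.033 m, over 1.5 N on the pad); red jar seated upright in the cup, blue jar in the stand (each within 8 mm of centre, 4 mm of floor height, tilt under 0.12 rad), fingers off both jars (all of step 2 and horizontal distance between red_jar and mixer_cup below 0.008 m and z of red_jar in the frame of mixer_cup between -0.004 and 0.004 m and angle between each of red_jar, blue_jar's own z axis and vertical below 0.12 rad and horizontal distance between blue_jar and stand_floor below 0.008 m and z of blue_jar in the frame of stand_floor between -0.004 and 0.004 m and contact force between the fingers and red_jar below 0.2 N and contact force between the fingers and blue_jar below 0.2 N); the arm keeps its last pose, push and grip.
It fails at once if the lever is pressed while the red jar is not in the mixer (value of joint lever above 0.008 m and (horizontal distance between red_jar and mixer_cup above 0.02 m or z of red_jar in the frame of mixer_cup above 0.02 m)).
It fails at once if another thing on the desk is moved (more than 25 mm) or tipped (distance of any of green_jar, tin, apple, seal from where it was at the start of the episode above 0.025 m or angle between any of green_jar, tin, apple, seal's own z axis and vertical above 0.4 rad).
It also fails if it takes over 70 s, if anything falls off the work surface, if the arm or the gripper's body presses on something with over 40 N, if the wrist force passes 120 N, or if a joint passes its speed limit or range.

### The arm

A 6-joint arm with a two-finger parallel gripper is mounted at the origin on the work surface. World frame = base frame: x ahead of the robot, y to its left, z up, the work surface at z = 0. Lengths are in mm, angles in degrees, forces in N, time in s.
With the tool pointing down it reaches from about 350 to 850 mm from the base axis. Payload 8.1 kg.
Tool frame: the origin (TCP) lies at the very end of the fingers, on their centre line; the grasp point (between the pads) lies 19 mm behind it (pinch_z is the z of the grasp point in the tool frame, in mm); z points along the fingers, y is the direction in which the jaws open and shut (so a half turn about z gives the same grasp; the last joint's range is limited). The gripper opens to 85 mm and grips with 20 to 120 N. Pads are 22 mm wide; open, the fingers measure 114 mm over their backs; the gripper's body (76 mm by 85 mm) begins 54 mm behind the grasp point. The pads swing forward as they close: fully open they stand 13 mm farther back than shut.
Start: joints at [62.143, 7.471, 85.268, -0, 87.261, -4.893], TCP at [234.072, 552.463, 201.792] pointing down, gripper open.
Joint ranges: [-169.43, 169.43], [-51.17, 129.36], [1.28, 143.12], [-76.62, 256.62], [0, 156.53], [-152.29, 152.29]. Speed limits (degrees/s): [136.94, 136.94, 159.86, 180, 180, 180].

### API

Orientations are given as [roll, pitch, yaw] about the fixed x, y, z axes, in that order (R = Rz(yaw) Ry(pitch) Rx(roll)).
In Python, from bench import * gives the robot as it stands.
- The arm moves only by the shell command python3 -m creep 'ROWS' [FORCE]. ROWS is a JSON object of lists of equal length, an entry for each row: "translation": the shift along the tool's x, y, z in mm, a list of three; "rotation": the turn, a rotation vector about the tool's x, y, z in rad, a list of three; "claw": the finger opening in mm, from 0 to 85.4. In form: {"translation": [[dx, dy, dz], ...], "rotation": [[ax, ay, az], ...], "claw": [claw, ...]}. A call has 1 to 10 rows; each row shifts and turns the commanded pose from where the row before left it, along the tool's axes as they then stand; what a row does not reach is not made up. A row lasts 1/10 s, in which the tool goes at most 50 mm and 8.59 degrees, less where a joint would pass 70% of its speed; a pose out of reach is approached as far as the arm can. A call is refused whole if a number of a shift passes 50 or a number of a turn 0.15, either way. A call with a gripper value outside its range is refused whole. The fingers move at their own pace and stop on an object; FORCE is the grip in N (left out, the last holds). Time passes only in rows, so rows that do not move let the fingers close. It gives the time, the measured TCP pose, the force and the opening at its end, in the units of the state.
- sense(): the state, without advancing time (a new reading comes with each control period).
- snapshot(name): name is "scene" or "top" or "wrist"; returns a dict with "frame" (400x640x3 uint8, red, green, blue), "intrinsics" (3x3 intrinsics, pixels), "extrinsics" (4x4, takes a point from camera to world coordinates). Camera axes: x right, y up, looking along -z (the intrinsics and any distortion apply to the point x, -y, -z); pixel columns grow to the right and rows downward; lengths in mm; the calibration is good to about 2 mm. The wrist camera is an equidistant fisheye: a pixel r from the principal point sees the ray r / f radians off the axis. A picture is of the moment at which its call begins. There is no depth.
- hand_in(): hands the job in, once; it reports no verdict.
The state is a dict: "time": time; "joint_pos": joint angles; "qd": joint speeds; "joint_efforts": joint torques, N m; "tool_pos": TCP position; "tcp_rot": TCP orientation; "ft_force": force on the tool from outside, world axes, zero at the start; "wrist_torque": the same for the moment, N m; "finger_gap": finger opening in mm.
Only numpy, scipy, OpenCV 4.12 (cv2) and the standard library are available. Lean on these libraries where they do the work, as an engineer would, in place of code of your own. Each camera call takes 0.05 s, during which the arm holds its last target.

## Working session

There is one attempt and no reset: what is moved stays moved. The work goes in short steps, Python scripts to look and compute and a shell command to move; the robot and the scene stay as the last step left them, time stands still between calls to the robot, and variables do not carry over. Pictures are saved under pics/ and viewed, and the job is handed in when it is done.

```bash
mkdir -p pics; ls
python3 - <<'E'
from bench import *
import cv2
print(sense())
for n in ["scene","top","wrist"]:
    s=snapshot(n); cv2.imwrite(f"pics/{n}0.png",s["frame"][:,:,::-1]); print(n,s["intrinsics"],s["extrinsics"])
E
```

```text
pics
{'time': 0.0, 'joint_pos': array([ 6.21422018e+01,  7.51396123e+00,  8.53302524e+01, -6.39192174e-04,
        8.72629246e+01, -4.89490728e+00]), 'qd': array([ 0.03595214, -0.02672332, -0.00447917, -0.07183114, -0.03869256,
        0.14557165]), 'joint_efforts': array([-1.05841405e-04, -5.69388199e+01, -5.00559890e+01, -2.20665838e-04,
        1.45754145e-02, -4.71458043e-05]), 'tool_pos': array([233.7919902 , 551.90495776, 200.74713134]), 'tcp_rot': array([-1.79893198e+02, -8.50584558e-03,  1.57037132e+02]), 'ft_force': array([-0.6104749 ,  0.72494757, -0.68912049]), 'wrist_torque': array([ 0.00974698, -0.01482172,  0.01785721]), 'finger_gap': 85.5996938573626}
scene [[492.37251238   0.         313.06597029]
 [  0.         492.37251238 198.24633073]
 [  0.           0.           1.        ]] [[-5.93059457e-01 -4.96587785e-01  6.33783127e-01  1.50749876e+03]
 [ 8.05063001e-01 -3.77864454e-01  4.57265808e-01  6.64501317e+02]
 [ 1.24115008e-02  7.81421158e-01  6.23880541e-01  9.92111564e+02]
 [ 0.00000000e+00  0.00000000e+00  0.00000000e+00  1.00000000e+00]]
top [[470.9119243    0.         325.76123714]
 [  0.         470.9119243  199.22258679]
 [  0.           0.           1.        ]] [[-2.58348214e-02  9.95572628e-01 -9.03753497e-02  4.88280055e+02]
 [-9.99654550e-01 -2.52917959e-02  7.14881938e-03  9.97826820e+00]
 [ 4.83141400e-03  9.05288180e-02  9.95882117e-01  1.30023120e+03]
 [ 0.00000000e+00  0.00000000e+00  0.00000000e+00  1.00000000e+00]]
wrist [[309.70691629   0.         321.26713157]
 [  0.         309.70691629 189.46867301]
 [  0.           0.           1.        ]] [[ 3.90205911e-01 -8.77388282e-01 -2.79157930e-01  1.64082114e+02]
 [ 9.20725267e-01  3.71152477e-01  1.20460869e-01  5.82449904e+02]
 [-2.08079799e-03 -3.04032303e-01  9.52659451e-01  3.72795562e+02]
 [ 0.00000000e+00  0.00000000e+00  0.00000000e+00  1.00000000e+00]]
```

View pics/scene0.png

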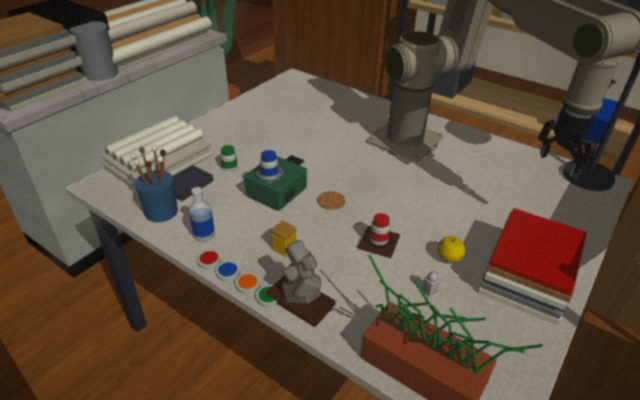

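View pics/top0.png

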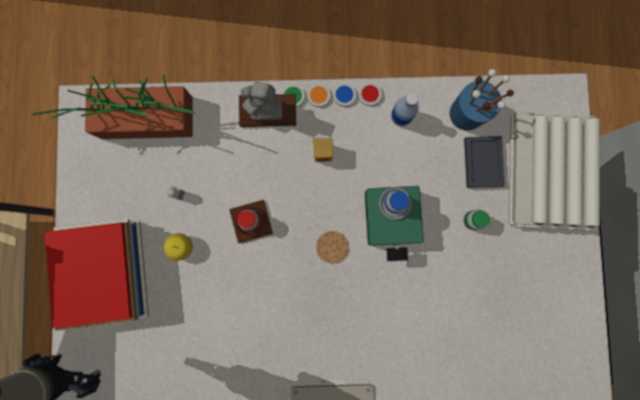

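View pics/wrist0.png

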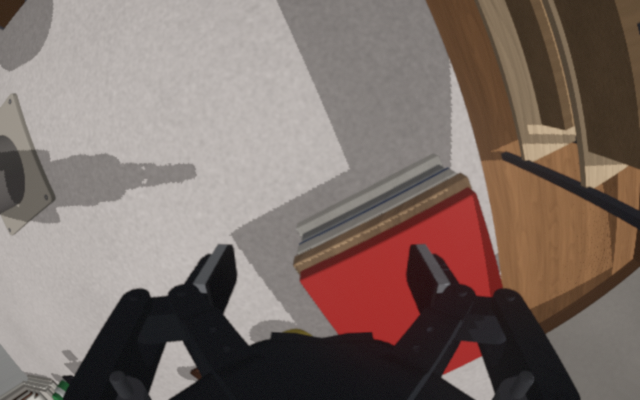

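Top view: mixer around (394,216), with the blue cap at (399,200) and the lever pad at (397,254). The red jar is at (247,219) on the stand, the coaster at (333,247). The bystanders are green (480,219), tin (323,149), apple (177,246) and seal (176,193). Next I measure these.

```bash
cat > h.py <<'E'
from bench import *
import cv2, numpy as np
from scipy.spatial.transform import Rotation as Ro
def rays(s,pts,fish=False):
    K=s["intrinsics"];E=s["extrinsics"];p=np.atleast_2d(np.array(pts,float))
    a=(p[:,0]-K[0,2])/K[0,0]; b=(p[:,1]-K[1,2])/K[1,1]
    if fish:
        t=np.hypot(a,b)+1e-12; d=np.stack([np.sin(t)*a/t,-np.sin(t)*b/t,-np.cos(t)],1)
    else: d=np.stack([a,-b,-np.ones_like(a)],1)
    return E[:3,3],d@E[:3,:3].T
def onz(s,pts,z,fish=False):
    o,d=rays(s,pts,fish); return o+d*((z-o[2])/d[:,2])[:,None]
def mask(f,name):
    h=cv2.cvtColor(f,cv2.COLOR_RGB2HSV); H,S,V=[h[...,i].astype(int) for i in range(3)]
    return {"blue":(H>105)&(H<125)&(S>160)&(V>70),"red":((H<6)|(H>174))&(S>170)&(V>70),
     "green":(H>70)&(H<95)&(S>110)&(V>20),"cork":(H>5)&(H<18)&(S>80)&(V>100),"black":(V<35),
     "wood":(V<75)&((H<15)|(H>170))&(S>70)}[name].astype(np.uint8)
def blobs(m,box,amin=30):
    x0,y0,x1,y1=box; mm=np.zeros_like(m); mm[y0:y1,x0:x1]=m[y0:y1,x0:x1]
    n,l,st,c=cv2.connectedComponentsWithStats(mm)
    return sorted([(st[i,4],c[i].round(2),st[i,:4],(l==i).astype(np.uint8)) for i in range(1,n) if st[i,4]>=amin],key=lambda t:-t[0])
E
python3 - <<'E'
from h import *
s=snapshot("top"); f=s["frame"]
big=cv2.resize(f[120:280,200:500],None,fx=2.66,fy=2.66,interpolation=cv2.INTER_CUBIC); cv2.imwrite("pics/topz.png",big[:,:,::-1])
for n,box,z in [("blue",(370,180,430,220),174),("red",(230,200,265,240),96),("cork",(310,225,355,270),5),("green",(355,175,430,260),90),("black",(380,240,415,268),80),("wood",(225,195,280,250),20)]:
    for b in blobs(mask(f,n),box)[:2]:
        c=cv2.findContours(b[3],cv2.RETR_EXTERNAL,cv2.CHAIN_APPROX_NONE)[0][0]
        r=cv2.minAreaRect(c); ec=cv2.fitEllipse(c)
        print(n,b[0],b[1],b[2],"P",onz(s,b[1],z)[0].round(1),"ell",np.round(ec[0],1),np.round(ec[1],1),onz(s,ec[0],z)[0].round(1))
        bp=onz(s,cv2.boxPoints(r),z); print("   rect",bp[:,:2].round(1).tolist())
s=snapshot("scene");f=s["frame"]
for n,box,z in [("blue",(250,140,290,165),174),("red",(360,205,400,225),96),("cork",(310,185,350,215),5)]:
    for b in blobs(mask(f,n),box)[:2]: print(n,b[0],b[1],b[2],onz(s,b[1],z)[0].round(1))
E
```

```text
blue 240 [398.9  200.18] [391 192  17  17] P [ 583.7 -173.7  174. ] ell [398.9 200.2] [16.4 16.8] [ 583.7 -173.8  174. ]
   rect [[603.9, -155.5], [603.0, -194.0], [564.4, -192.4], [565.4, -154.0]]
red 237 [245.12 218.6 ] [236 211  19  16] P [553.1 208.7  96. ] ell [245.1 218.6] [15.1 18. ] [553.1 208.7  96. ]
   rect [[573.1, 231.8], [572.0, 185.8], [533.6, 186.2], [534.8, 232.1]]
cork 785 [332.02 246.88] [317 232  31  31] P [474.5 -13.1   5. ] ell [332.  246.9] [30.6 30.8] [474.5 -13.1   5. ]
   rect [[516.1, 27.0], [514.0, -55.3], [432.4, -52.8], [434.5, 29.0]]
green 1844 [393.25 221.2 ] [366 187  56  57] P [ 537.  -170.7   90. ] ell [393.7 215.5] [56.2 65.5] [ 551.6 -172.4   90. ]
   rect [[620.2, -102.4], [625.3, -239.4], [484.4, -242.0], [479.5, -106.4]]
black 196 [396.84 253.71] [388 248  19  12] P [ 453.4 -178.2   80. ] ell [396.9 253.6] [11.3 21.9] [ 453.6 -178.3   80. ]
   rect [[466.0, -154.1], [468.4, -201.8], [441.3, -202.8], [438.9, -155.2]]
wood 795 [253.08 222.41] [231 201  41  41] P [546.3 199.7  20. ] ell [251.  221.3] [38.9 39.5] [549.4 205.2  20. ]
   rect [[583.0, 262.5], [605.6, 171.5], [515.2, 148.3], [492.9, 238.8]]
blue 110 [268.21 155.52] [262 151  13  10] [ 593.  -162.7  174. ]
red 140 [380.9  219.39] [374 214  15  11] [558.9 213.4  96. ]
cork 406 [331.04 199.98] [317 191  28  19] [477.   -7.9   5. ]
```

View pics/topz.png

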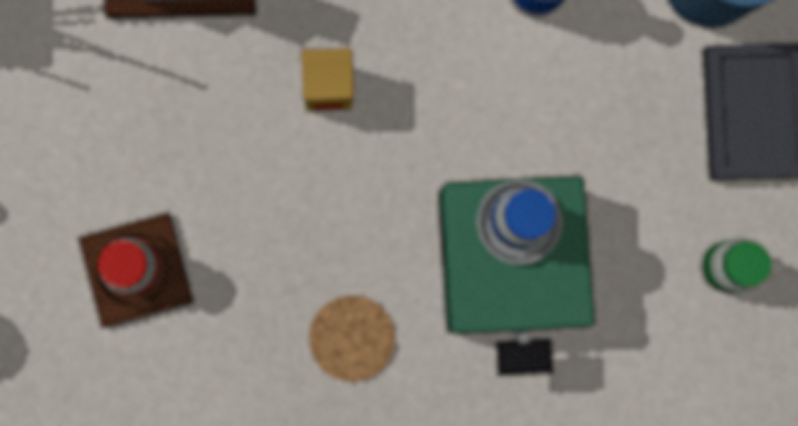

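Heights and sizes hold up: the cap diameter, coaster diameter and mixer edges match within a pixel. First I turn to yaw 90, so tool x = +Y, tool y = +X and tool z = down, and lift.

```bash
python3 -m creep '{"translation":[[0,0,-6],[0,0,-6],[0,0,-6],[0,0,-6],[0,0,-6],[0,0,-6],[0,0,-6],[0,0,0]],"rotation":[[0,0,0.1463],[0,0,0.1463],[0,0,0.1463],[0,0,0.1463],[0,0,0.1463],[0,0,0.1463],[0,0,0.1463],[0,0,0.1463]],"claw":[85,85,85,85,85,85,85,85]}' 30
```

```text
time: 1.05
tool_pos: [234.3, 552.9, 244.8]
tcp_rot: [180.0, -0.1, 89.6]
ft_force: [0.3, 1.0, -0.8]
finger_gap: 85.3
```

```bash
python3 -m creep '{"translation":[[-36,17.5,0],[-36,17.5,0],[-36,17.5,0],[-36,17.5,0],[-36,17.5,0],[-36,17.5,0],[-36,17.5,0],[-36,17.5,0],[-36,17.5,0],[-36,17.5,0]],"rotation":[[0,0,0],[0,0,0],[0,0,0],[0,0,0],[0,0,0],[0,0,0],[0,0,0],[0,0,0],[0,0,0],[0,0,0]],"claw":[85,85,85,85,85,85,85,85,85,85]}'; python3 -m creep '{"translation":[[-36,17.5,0],[-36,17.5,0],[-36,17.5,0],[-36,17.5,0],[-36,17.5,0],[-36,17.5,0],[-36,17.5,0],[-36,17.5,0],[-36,17.5,0],[-36,17.5,0]],"rotation":[[0,0,0],[0,0,0],[0,0,0],[0,0,0],[0,0,0],[0,0,0],[0,0,0],[0,0,0],[0,0,0],[0,0,0]],"claw":[85,85,85,85,85,85,85,85,85,85]}'
python3 -m creep '{"translation":[[0,0,0]],"rotation":[[0,0,0]],"claw":[85]}'
python3 - <<'E'
from h import *
s=snapshot("wrist"); cv2.imwrite("pics/w1.png",s["frame"][:,:,::-1])
st=sense(); print(st["tool_pos"],st["tcp_rot"])
for b in blobs(mask(s["frame"],"blue"),(0,0,640,400))[:3]: print(b[0],b[1],b[2],onz(s,b[1],174,True)[0].round(1))
E
```

```text
time: 2.05
tool_pos: [409.3, 190.9, 243.9]
tcp_rot: [180.0, -0.0, 90.0]
ft_force: [0.2, 0.3, -0.3]
finger_gap: 85.0
time: 3.05
tool_pos: [584.2, -169.3, 243.6]
tcp_rot: [-180.0, -0.0, 90.0]
ft_force: [0.4, 0.5, 1.0]
finger_gap: 85.0
time: 3.15
tool_pos: [584.2, -172.0, 242.2]
tcp_rot: [-179.9, 0.0, 89.8]
ft_force: [-0.8, 0.2, -1.6]
finger_gap: 85.0
[ 583.71074627 -169.78680605  242.49101961] [-1.79893316e+02 -2.54215724e-02  8.98038928e+01]
2188 [321.71 188.31] [296 162  52  53] [ 586.3 -170.1  174. ]
556 [532.39  82.71] [521  68  23  31] [775.3 -71.5 174. ]
33 [319.33 148.03] [309 147  21   4] [ 584.6 -136.9  174. ]
```

View pics/w1.png

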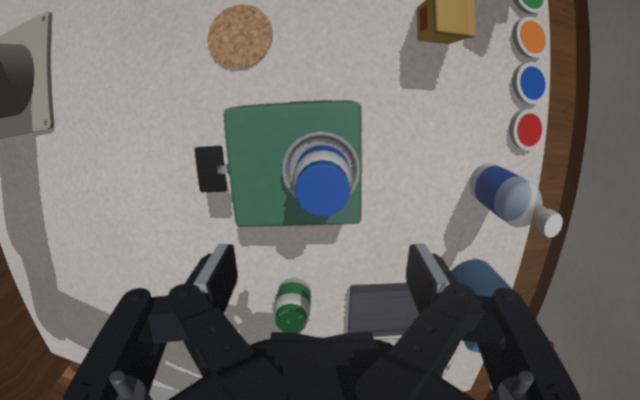

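The wrist view shows the blue cap (322,188), cup ring (321,~170), pad (211,168), coaster (240,36) and green jar (292,308). Measuring from it.

Run:
```python
from h import *
s=snapshot("wrist"); f=s["frame"]
b=blobs(mask(f,"cork"),(190,0,290,80))[0]; print("coaster",b[0],b[1],b[2],onz(s,b[1],5,True)[0].round(1))
b=blobs(mask(f,"black"),(180,130,228,205))[0]; c=cv2.boxPoints(cv2.minAreaRect(cv2.findContours(b[3],0,1)[0][0])); P=onz(s,c,80,True); print("pad",b[1],b[2],onz(s,b[1],80,True)[0].round(1),P[:,:2].round(1).tolist())
b=blobs(mask(f,"green"),(215,90,370,235))[0]
c=cv2.findContours(b[3],cv2.RETR_EXTERNAL,cv2.CHAIN_APPROX_NONE)[0][0]
P=onz(s,c[:,0],90,True)[:,:2].astype(np.float32); r=cv2.minAreaRect(P); print("mixer",r); 
m=((mask(f,"green")==0)).astype(np.uint8)
# ring: non-green within mixer top, upper half, onto z=104
pts=[]
for a in np.deg2rad(np.arange(165,376,5)):
    for R in np.arange(25,50,0.5):
        x,y=321+R*np.cos(a),170+R*np.sin(a)
        if mask(f,"green")[int(round(y)),int(round(x))]: pts.append((x,y));break
P=onz(s,pts,104,True); A=np.c_[2*P[:,:2],np.ones(len(P))]; q=np.linalg.lstsq(A,(P[:,:2]**2).sum(1),rcond=None)[0]; print("ring",q[:2],"dia",2*np.sqrt(q[2]+q[0]**2+q[1]**2))
```

```text
coaster 3106 [240.12  37.87] [209   7  63  63] [478.3 -12.4   5. ]
pad [211.24 184.66] [200 173  27  20] [ 455.3 -192.7   80. ] [[442.1, -178.4], [474.0, -176.9], [473.4, -200.5], [440.8, -202.6]]Traceback (most recent call last):
  File "<stdin>", line 5, in <module>
IndexError: list index out of range
```

Run:
```python
from h import *
s=snapshot("wrist"); f=s["frame"]
h=cv2.cvtColor(f,cv2.COLOR_RGB2HSV); print(h[200,260],h[110,300],h[150,210],h[180,210],h[140,208])
g=((h[...,0]>60)&(h[...,0]<100)&(h[...,1]>60)).astype(np.uint8)
b=blobs(g,(215,90,370,235))[0]
c=cv2.findContours(b[3],cv2.RETR_EXTERNAL,cv2.CHAIN_APPROX_NONE)[0][0]
P=onz(s,c[:,0],90,True)[:,:2].astype(np.float32); r=cv2.minAreaRect(P); print("mixer",r)
d=blobs((h[...,2]<60).astype(np.uint8),(190,135,226,200))[0]
P=onz(s,cv2.findContours(d[3],0,1)[0][0][:,0],80,True)[:,:2].astype(np.float32);print("pad",d[1],d[2],cv2.minAreaRect(P))
pts=[]
for a in np.deg2rad(np.arange(165,376,5)):
    for R in np.arange(25,50,0.5):
        x,y=321+R*np.cos(a),170+R*np.sin(a)
        if g[int(round(y)),int(round(x))]: pts.append((x,y));break
P=onz(s,pts,104,True); A=np.c_[2*P[:,:2],np.ones(len(P))]; q=np.linalg.lstsq(A,(P[:,:2]**2).sum(1),rcond=None)[0]; print("ring",q[:2],"dia",2*np.sqrt(q[2]+q[0]**2+q[1]**2), len(pts))
```

```text
[ 77  89 100] [ 77  80 105] [170  15  50] [120   7  35] [ 10  13 172]
mixer ((554.8767700195312, -171.4204864501953), (145.2196502685547, 136.31275939941406), 1.5340855121612549)
pad [211.04 171.47] [197 149  29  46] ((456.6326904296875, -176.22193908691406), (33.25911331176758, 53.679969787597656), 1.325851559638977)
ring [ 585.05428392 -172.97882086] dia 83.07389068400242 37
```

```bash
python3 -m creep '{"translation":[[-2,0,15],[0,0,20],[0,0,20],[0,0,20],[0,0,20],[0,0,20],[0,0,15],[0,0,0]],"rotation":[[0,0,0],[0,0,0],[0,0,0],[0,0,0],[0,0,0],[0,0,0],[0,0,0],[0,0,0]],"claw":[85,85,85,85,85,85,85,85]}'
python3 -m creep '{"translation":[[0,0,0],[0,0,0],[0,0,0],[0,0,0],[0,0,0],[0,0,0],[0,0,0],[0,0,0]],"rotation":[[0,0,0],[0,0,0],[0,0,0],[0,0,0],[0,0,0],[0,0,0],[0,0,0],[0,0,0]],"claw":[45,45,45,45,45,45,45,45]}' 40
python3 - <<'E'
from h import *
s=snapshot("wrist"); cv2.imwrite("pics/w2.png",s["frame"][:,:,::-1])
E
```

```text
time: 4.1
tool_pos: [581.6, -168.1, 110.5]
tcp_rot: [-179.7, -0.1, 90.0]
ft_force: [-0.0, -0.7, -0.1]
finger_gap: 85.2
time: 4.9
tool_pos: [585.0, -170.0, 116.0]
tcp_rot: [179.8, 0.1, 90.0]
ft_force: [-0.6, 1.1, 6.0]
finger_gap: 49.6
```

View pics/w2.png

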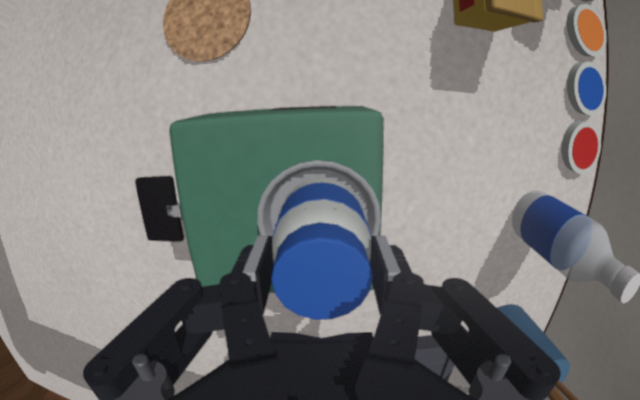

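```bash
python3 -m creep '{"translation":[[0,0,0],[0,0,0]],"rotation":[[0,0,0],[0,0,0]],"claw":[45,45]}'
python3 - <<'E'
from h import *
for i in range(3):
    s=snapshot("wrist"); st=sense(); print(st["tool_pos"].round(1),st["ft_force"].round(1),st["finger_gap"])
cv2.imwrite("pics/w3.png",cv2.resize(s["frame"][180:340,220:420],None,fx=3.5,fy=3.5)[:,:,::-1])
s=snapshot("scene"); cv2.imwrite("pics/s3.png",cv2.resize(s["frame"][100:220,200:360],None,fx=4,fy=4,interpolation=cv2.INTER_CUBIC)[:,:,::-1])
E
```

```text
time: 5.15
tool_pos: [585.0, -170.0, 116.0]
tcp_rot: [179.8, 0.1, 90.0]
ft_force: [-0.8, 1.0, 6.1]
finger_gap: 49.9
[ 585.1 -170.   116. ] [-0.4  0.8  6.5] 49.661561772262914
[ 585.1 -170.   116. ] [-1.1  1.6  6.2] 49.3684457412323
[ 585.1 -170.   116. ] [-1.6  1.6  6.3] 49.97220202212468
```

View pics/w3.png

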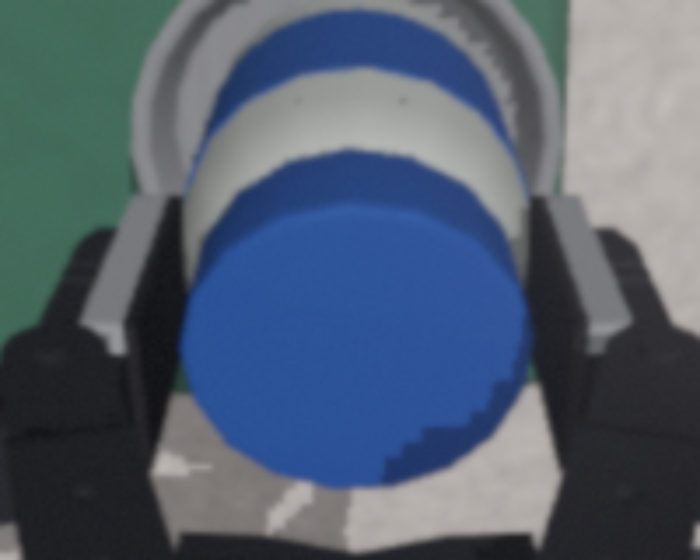

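View pics/s3.png

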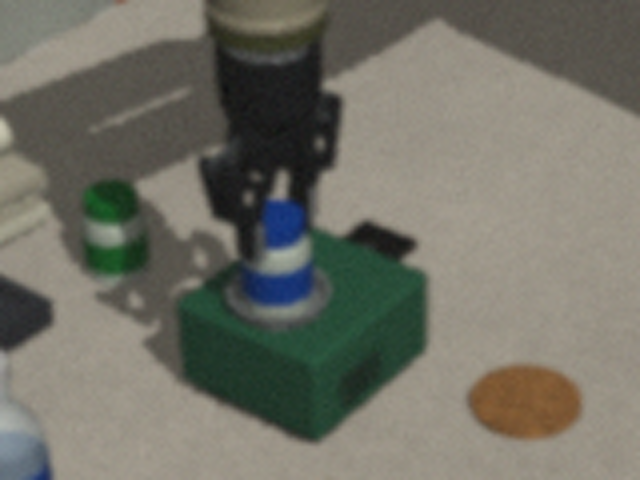

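Run:
```python
from h import *
s=snapshot("scene"); E=np.linalg.inv(s["extrinsics"]);K=s["intrinsics"]
cv2.imwrite("pics/s4.png",cv2.resize(s["frame"][130:185,245:295],None,fx=10,fy=10,interpolation=cv2.INTER_CUBIC)[:,:,::-1])
def pr(p):
    c=E[:3,:3]@np.array(p)+E[:3,3]; u=K[0,2]+K[0,0]*c[0]/-c[2]; v=K[1,2]-K[1,1]*c[1]/-c[2]; return np.round([(u-245)*10,(v-130)*10],0)
for z in (94,104,115,125,135,145,155,165,174): print(z,pr((585,-172,z)),pr((612,-172,z)),pr((558,-172,z)))
```

```text
94 [237. 449.] [180. 490.] [293. 409.]
104 [236. 423.] [179. 464.] [292. 383.]
115 [234. 394.] [177. 435.] [291. 354.]
125 [233. 367.] [175. 408.] [290. 327.]
135 [232. 340.] [173. 381.] [289. 301.]
145 [230. 313.] [172. 353.] [287. 274.]
155 [229. 286.] [170. 326.] [286. 246.]
165 [227. 258.] [168. 298.] [285. 219.]
174 [226. 233.] [167. 273.] [284. 194.]
```

View pics/s4.png

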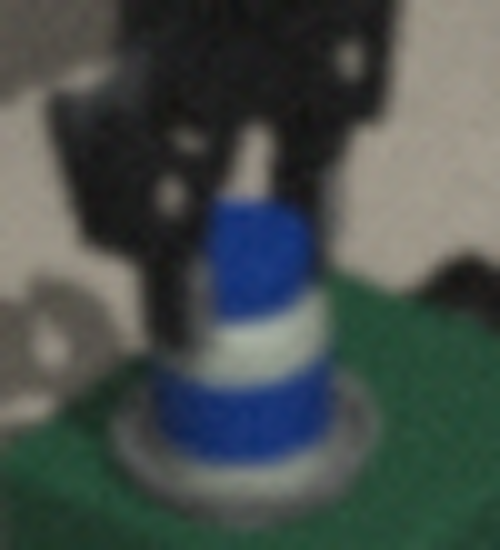

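Run:
```python
from h import *
s=snapshot("wrist")
for z in (110,116,122,128,134,140,146,152): print(z,onz(s,[(271.4,235.7),(371.4,235.7)],z,True).round(1).tolist())
b=blobs(mask(s["frame"],"blue"),(260,215,380,330))
for x in b[:2]: print(x[1],x[2])
# cap top disc extents: left/right at row ~278
for z in (166,170,174,178,182): print(z,onz(s,[(271.5,278),(371.5,278)],z,True).round(1).tolist())
print(s["extrinsics"].round(2))
```

```text
110 [[554.8, -180.4, 110.0], [619.3, -180.5, 110.0]]
116 [[555.9, -177.4, 116.0], [618.2, -177.5, 116.0]]
122 [[556.9, -174.4, 122.0], [617.1, -174.5, 122.0]]
128 [[558.0, -171.4, 128.0], [616.0, -171.5, 128.0]]
134 [[559.1, -168.5, 134.0], [614.9, -168.5, 134.0]]
140 [[560.2, -165.5, 140.0], [613.8, -165.6, 140.0]]
146 [[561.2, -162.5, 146.0], [612.7, -162.6, 146.0]]
152 [[562.3, -159.5, 152.0], [611.6, -159.6, 152.0]]
[320.73 271.73] [271 224 100  95]
166 [[563.2, -175.2, 166.0], [610.6, -175.3, 166.0]]
170 [[564.0, -172.4, 170.0], [609.9, -172.5, 170.0]]
174 [[564.8, -169.7, 174.0], [609.1, -169.8, 174.0]]
178 [[565.5, -167.0, 178.0], [608.3, -167.1, 178.0]]
182 [[566.3, -164.3, 182.0], [607.5, -164.3, 182.0]]
[[ 1.0000e+00  0.0000e+00 -0.0000e+00  5.8659e+02]
 [-0.0000e+00  9.5000e-01  3.1000e-01 -9.1970e+01]
 [ 0.0000e+00 -3.1000e-01  9.5000e-01  2.8790e+02]
 [ 0.0000e+00  0.0000e+00  0.0000e+00  1.0000e+00]]
```

The 49.7 mm gap with 6 N upward says the pads closed on the sloping shoulder. The wrist view (tip z≈150), the scene view (≈147) and the gap itself agree that the tips sit about 30 mm behind the nominal TCP. I'll open and go lower in steps while watching the force.

```bash
python3 -m creep '{"translation":[[0,0,0],[0,0,0],[0,0,0],[0,0,0],[0,0,4],[0,0,4],[0,0,4],[0,0,0]],"rotation":[[0,0,0],[0,0,0],[0,0,0],[0,0,0],[0,0,0],[0,0,0],[0,0,0],[0,0,0]],"claw":[80,80,80,80,80,80,80,80]}'
python3 - <<'E'
from h import *
s=snapshot("wrist"); cv2.imwrite("pics/w5.png",s["frame"][:,:,::-1])
print(sense()["tool_pos"])
s=snapshot("scene"); cv2.imwrite("pics/s5.png",cv2.resize(s["frame"][130:185,245:295],None,fx=10,fy=10,interpolation=cv2.INTER_CUBIC)[:,:,::-1])
E
```

```text
time: 6.25
tool_pos: [583.1, -169.4, 100.6]
tcp_rot: [-179.9, -0.0, 90.0]
ft_force: [0.4, 0.0, -0.1]
finger_gap: 79.8
[ 583.30034087 -169.472862    101.008821  ]
```

View pics/w5.png

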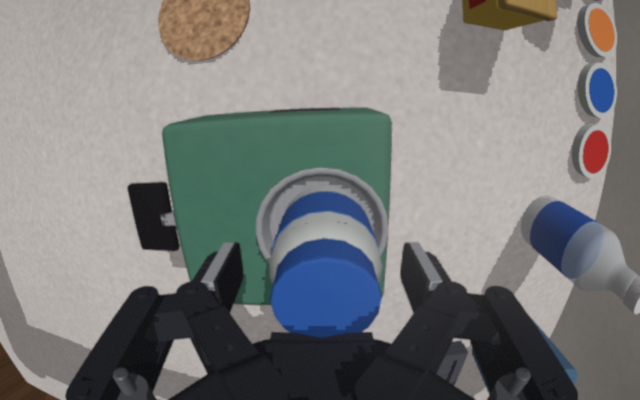

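View pics/s5.png

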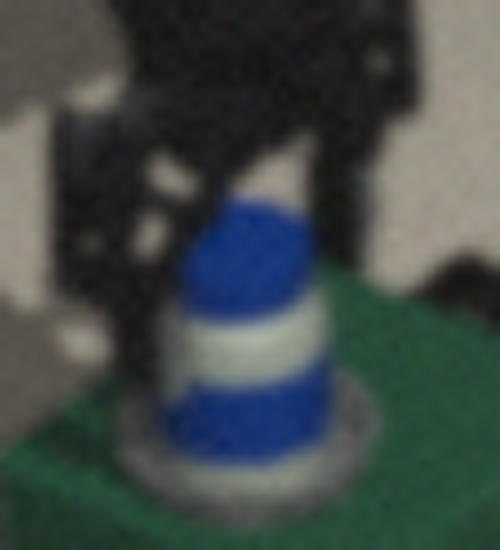

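```bash
python3 -m creep '{"translation":[[0,0,2],[0,0,2],[0,0,0]],"rotation":[[0,0,0],[0,0,0],[0,0,0]],"claw":[80,80,80]}'
python3 -m creep '{"translation":[[0,0,0],[0,0,0],[0,0,0],[0,0,0],[0,0,0],[0,0,0],[0,0,0]],"rotation":[[0,0,0],[0,0,0],[0,0,0],[0,0,0],[0,0,0],[0,0,0],[0,0,0]],"claw":[45,45,45,45,45,45,45]}' 40
```

```text
time: 6.65
tool_pos: [583.6, -169.6, 97.4]
tcp_rot: [-180.0, -0.0, 90.0]
ft_force: [0.1, 0.2, -0.1]
finger_gap: 79.8
time: 7.35
tool_pos: [584.2, -169.8, 98.3]
tcp_rot: [179.9, 0.0, 90.0]
ft_force: [0.9, -0.3, 4.7]
finger_gap: 52.4
```

Run:
```python
from h import *
s=snapshot("wrist"); cv2.imwrite("pics/w6.png",cv2.resize(s["frame"][180:360,210:430],None,fx=3.5,fy=3.3)[:,:,::-1])
st=sense();print(st["tool_pos"],st["ft_force"],st["finger_gap"])
s=snapshot("scene"); cv2.imwrite("pics/s6.png",cv2.resize(s["frame"][130:185,245:295],None,fx=10,fy=10,interpolation=cv2.INTER_CUBIC)[:,:,::-1])
```

```text
[ 584.14025959 -169.82667967   98.24935047] [-0.15205711  0.38785505  4.58173608] 52.16948748659212
```

View pics/w6.png

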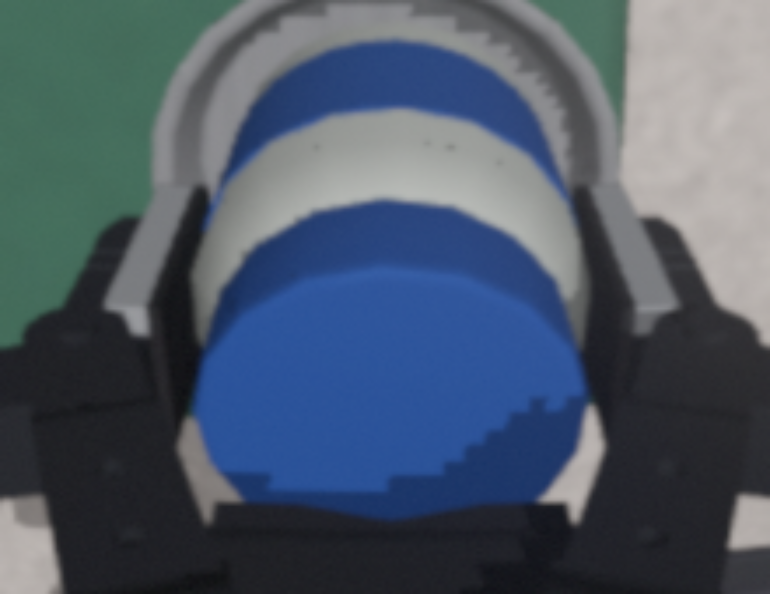

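View pics/s6.png

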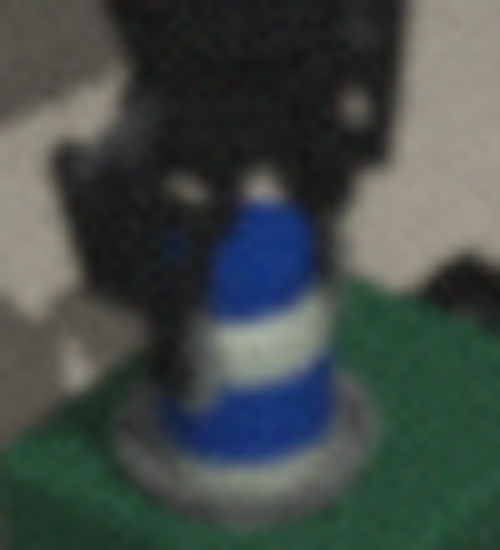

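The fingertips now overlap the top of the blue band (z≈130), so this is a body grip. Test lift.

```bash
python3 -m creep '{"translation":[[0,0,0],[0,0,-2],[0,0,-4],[0,0,-6],[0,0,-8],[0,0,0]],"rotation":[[0,0,0],[0,0,0],[0,0,0],[0,0,0],[0,0,0],[0,0,0]],"claw":[45,45,45,45,45,45]}' 60
python3 - <<'E'
from h import *
s=snapshot("wrist"); cv2.imwrite("pics/w7.png",cv2.resize(s["frame"][180:360,210:430],None,fx=3.5,fy=3.3)[:,:,::-1])
st=sense();print(st["tool_pos"],st["ft_force"],st["finger_gap"])
s=snapshot("scene"); cv2.imwrite("pics/s7.png",cv2.resize(s["frame"][120:185,245:295],None,fx=9,fy=9,interpolation=cv2.INTER_CUBIC)[:,:,::-1])
E
```

```text
time: 8.05
tool_pos: [584.7, -170.0, 119.6]
tcp_rot: [179.9, 0.0, 90.0]
ft_force: [-0.0, 0.4, -2.1]
finger_gap: 51.8
[ 584.48529348 -169.94376268  118.95562488] [-0.64242678 -0.15731017 -2.29694878] 52.171807904013406
```

View pics/s7.png

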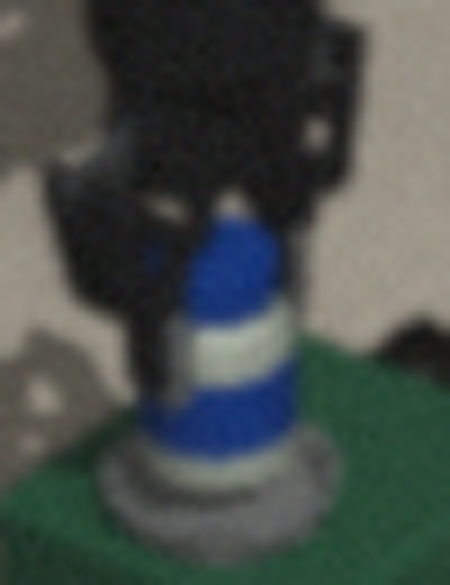

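View pics/w7.png

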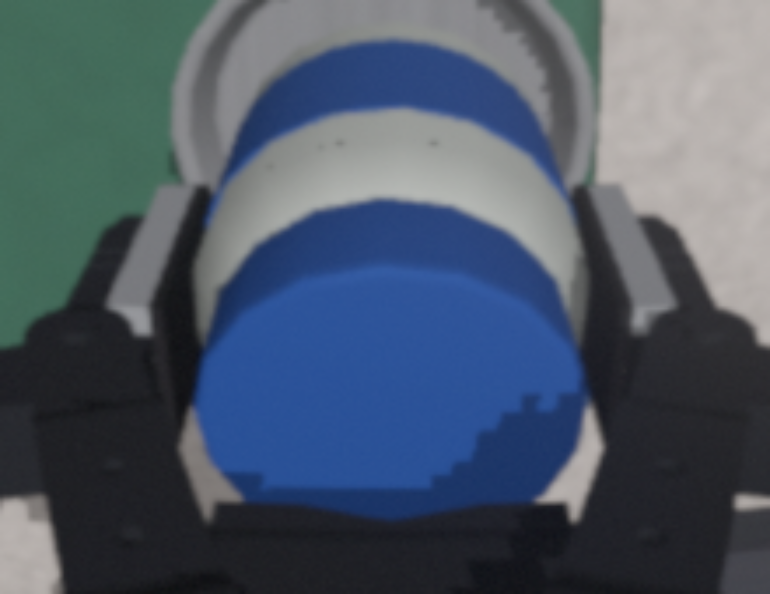

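Lift succeeded: same framing, no slip. TCP is about 4 mm above the jar's underside. To the coaster.

```bash
python3 -m creep '{"translation":[[0,0,-10],[26.3,-18.1,0],[26.3,-18.1,0],[26.3,-18.1,0],[26.3,-18.1,0],[26.3,-18.1,0],[26,-18,0],[0,0,10],[0,0,20],[0,0,20]],"rotation":[[0,0,0],[0,0,0],[0,0,0],[0,0,0],[0,0,0],[0,0,0],[0,0,0],[0,0,0],[0,0,0],[0,0,0]],"claw":[45,45,45,45,45,45,45,45,45,45]}'
python3 -m creep '{"translation":[[0,0,20],[0,0,20],[0,0,15],[0,0,6],[0,0,0]],"rotation":[[0,0,0],[0,0,0],[0,0,0],[0,0,0],[0,0,0]],"claw":[45,45,45,45,45]}'
```

```text
time: 9.15
tool_pos: [476.2, -12.3, 78.2]
tcp_rot: [179.9, 0.0, 90.0]
ft_force: [0.7, 0.0, -2.5]
finger_gap: 51.7
time: 9.65
tool_pos: [474.7, -12.3, 16.1]
tcp_rot: [-179.9, -0.0, 90.0]
ft_force: [-1.3, -0.1, -1.3]
finger_gap: 52.1
```

```bash
python3 -m creep '{"translation":[[0,0,2],[0,0,2],[0,0,1],[0,0,1],[0,0,0]],"rotation":[[0,0,0],[0,0,0],[0,0,0],[0,0,0],[0,0,0]],"claw":[45,45,45,45,45]}'
python3 - <<'E'
from h import *
s=snapshot("wrist"); cv2.imwrite("pics/w8.png",s["frame"][:,:,::-1])
s=snapshot("scene"); cv2.imwrite("pics/s8.png",cv2.resize(s["frame"][140:230,290:370],None,fx=6.6,fy=6.6,interpolation=cv2.INTER_CUBIC)[:,:,::-1])
E
```

```text
time: 10.15
tool_pos: [475.4, -12.1, 10.9]
tcp_rot: [180.0, 0.0, 90.0]
ft_force: [-0.2, 0.3, -2.0]
finger_gap: 52.3
```

View pics/s8.png

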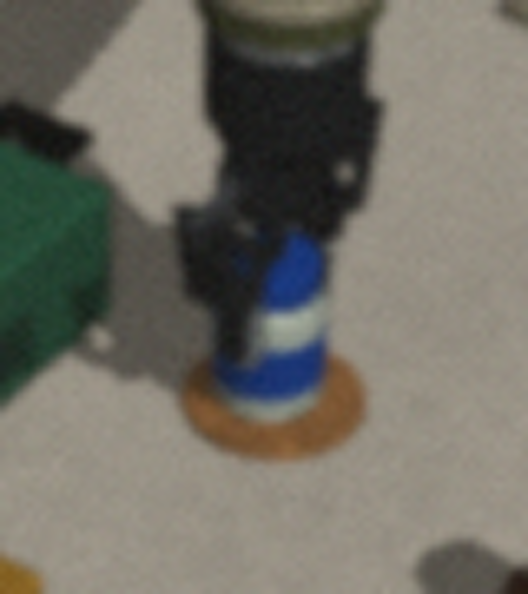

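View pics/w8.png

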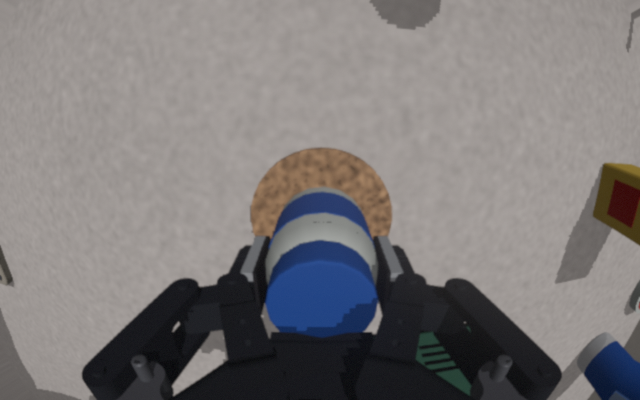

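```bash
python3 -m creep '{"translation":[[0,0,1],[0,0,1],[0,0,0]],"rotation":[[0,0,0],[0,0,0],[0,0,0]],"claw":[45,45,45]}'; python3 -m creep '{"translation":[[0,0,0.7],[0,0,0.7],[0,0,0]],"rotation":[[0,0,0],[0,0,0],[0,0,0]],"claw":[45,45,45]}'
```

```text
time: 10.55
tool_pos: [475.5, -12.2, 9.4]
tcp_rot: [180.0, 0.0, 90.0]
ft_force: [-3.1, -0.1, 5.4]
finger_gap: 51.7
time: 10.85
tool_pos: [475.6, -12.2, 9.3]
tcp_rot: [-180.0, 0.0, 90.0]
ft_force: [-11.6, 1.4, 20.4]
finger_gap: 52.0
```

```bash
python3 -m creep '{"translation":[[0,0,-1],[0,0,0],[0,0,0],[0,0,0],[0,0,-10],[0,0,-30],[0,0,-35],[0,0,-35],[36.2,12.6,-20],[36.2,12.6,0]],"rotation":[[0,0,0],[0,0,0],[0,0,0],[0,0,0],[0,0,0],[0,0,0],[0,0,0],[0,0,0],[0,0,0],[0,0,0]],"claw":[85,85,85,85,85,85,85,85,85,85]}'; python3 -m creep '{"translation":[[36.2,12.6,0],[36.2,12.6,0],[36.2,12.6,0],[36.2,12.6,0],[0,0,0],[0,0,0]],"rotation":[[0,0,0],[0,0,0],[0,0,0],[0,0,0],[0,0,0],[0,0,0]],"claw":[85,85,85,85,85,85]}'
python3 - <<'E'
from h import *
s=snapshot("wrist"); f=s["frame"]; cv2.imwrite("pics/w9.png",f[:,:,::-1])
for b in blobs(mask(f,"red"),(200,100,450,300))[:3]: print("red",b[0],b[1],b[2],onz(s,b[1],96,True)[0].round(1))
t=snapshot("top"); b=blobs(mask(t["frame"],"blue"),(310,220,360,270)); print([ (x[0],x[1],onz(t,x[1],85)[0].round(1)) for x in b])
print(sense()["tool_pos"])
E
```

```text
time: 11.85
tool_pos: [503.8, 60.4, 143.8]
tcp_rot: [179.5, -0.0, 89.8]
ft_force: [1.3, 0.0, 0.5]
finger_gap: 85.1
time: 12.45
tool_pos: [550.9, 205.8, 138.6]
tcp_rot: [-180.0, 0.0, 90.1]
ft_force: [-0.9, -0.2, -0.8]
finger_gap: 84.9
red 2613 [323.53 193.26] [294 164  60  59] [554.4 212.   96. ]
[(np.int32(190), array([333.96, 246.71]), array([475.6, -16.6,  85. ]))]
[550.83214588 204.37902627 138.59724426]
```

View pics/w9.png

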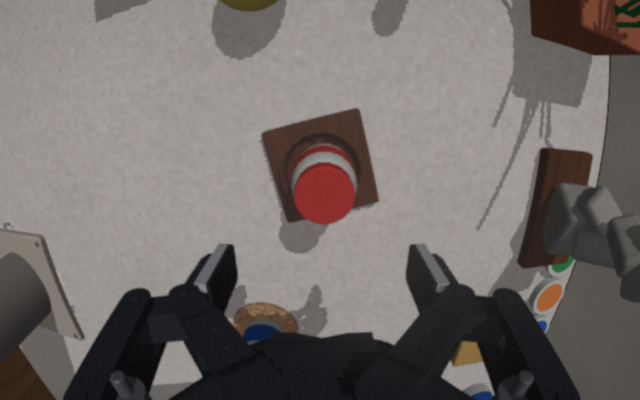

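Run:
```python
from h import *
s=snapshot("wrist"); f=s["frame"]; h=cv2.cvtColor(f,cv2.COLOR_RGB2HSV)
print(h[140,280],h[200,370],h[225,300],h[60,300])
m=((h[...,2]<110)&(h[...,1]>60)).astype(np.uint8)
m=cv2.morphologyEx(m,cv2.MORPH_OPEN,np.ones((3,3)))
b=blobs(m,(240,95,400,232))[0]; c=cv2.findContours(b[3],0,1)[0][0]
for z in (16,26):
  P=onz(s,c[:,0],z,True)[:,:2].astype(np.float32); print("stand",b[2],z,cv2.minAreaRect(P))
t=snapshot("top"); g=t["frame"]; b=blobs(mask(g,"red"),(230,200,265,240))[0]; c=cv2.findContours(b[3],0,1)[0][0]
print("cap enclosing", cv2.minEnclosingCircle(c)); cv2.imwrite("pics/t9.png",cv2.resize(g[190:255,220:285],None,fx=9,fy=9,interpolation=cv2.INTER_CUBIC)[:,:,::-1])
```

```text
[  8 104  76] [  8 103  72] [  8  18 114] [ 11  14 150]
stand [263 108 115 112] 16 ((552.5206909179688, 211.85296630859375), (95.9576416015625, 96.289794921875), 14.009182929992676)
stand [263 108 115 112] 26 ((552.5360107421875, 214.24493408203125), (92.69945526123047, 93.02029418945312), 14.00920581817627)Traceback (most recent call last):
  File "<stdin>", line 9, in <module>
IndexError: list index out of range
```

Run:
```python
from h import *
for i in range(3):
    s=snapshot("wrist"); f=s["frame"]; h=cv2.cvtColor(f,cv2.COLOR_RGB2HSV)
    m=((h[...,2]<110)&(h[...,1]>60)).astype(np.uint8)
    m=cv2.morphologyEx(m,cv2.MORPH_OPEN,np.ones((3,3)))
    b=blobs(m,(240,95,400,232))[0]; c=cv2.findContours(b[3],0,1)[0][0]
    P=onz(s,c[:,0],16,True)[:,:2].astype(np.float32); print("stand",cv2.minAreaRect(P),s["extrinsics"][:3,3].round(1),sense()["tool_pos"].round(1))
    r=blobs(mask(f,"red"),(200,100,450,300))[0]; cc=cv2.findContours(r[3],0,1)[0][0]; e=cv2.minEnclosingCircle(cc); print(r[1],e,onz(s,e[0],96,True)[0].round(1))
cv2.imwrite("pics/w10.png",cv2.resize(f[90:250,240:400],None,fx=3.7,fy=3.7,interpolation=cv2.INTER_CUBIC)[:,:,::-1])
s=snapshot("scene");cv2.imwrite("pics/s10.png",cv2.resize(s["frame"][190:270,340:420],None,fx=7.5,fy=7.5,interpolation=cv2.INTER_CUBIC)[:,:,::-1])
t=cv2.cvtColor(cv2.imread("pics/top0.png"),cv2.COLOR_BGR2RGB); T=snapshot("top")
print("top stand",onz(T,[(251.2,221.5)],14).round(1), onz(T,[(244.4,218.8)],96).round(1))
```

```text
stand ((552.594482421875, 211.7772216796875), (96.00923919677734, 96.31592559814453), 14.10517692565918) [553.1 281.9 310.6] [551.  204.  138.7]
[323.45 190.94] ((323.67254638671875, 191.37521362304688), 29.918006896972656) [554.6 211.7  96. ]
stand ((552.526611328125, 211.7328643798828), (96.04765319824219, 96.31329345703125), 14.151875495910645) [553.2 281.9 310.6] [551.  204.1 138.7]
[323.4 191. ] ((323.3474426269531, 191.2118682861328), 29.893644332885742) [554.4 211.8  96. ]
stand ((552.5529174804688, 211.79205322265625), (95.98358917236328, 96.29290008544922), 14.185606002807617) [553.2 281.9 310.6] [551.1 204.2 138.7]
[323.35 191.1 ] ((323.62017822265625, 191.6610565185547), 29.86107063293457) [554.6 211.5  96. ]
top stand [[549.2 205.7  14. ]] [[552.6 210.5  96. ]]
```

View pics/w10.png

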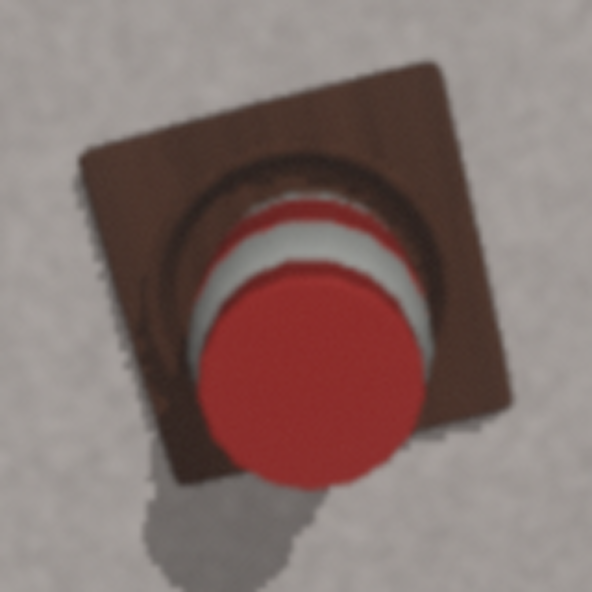

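View pics/s10.png

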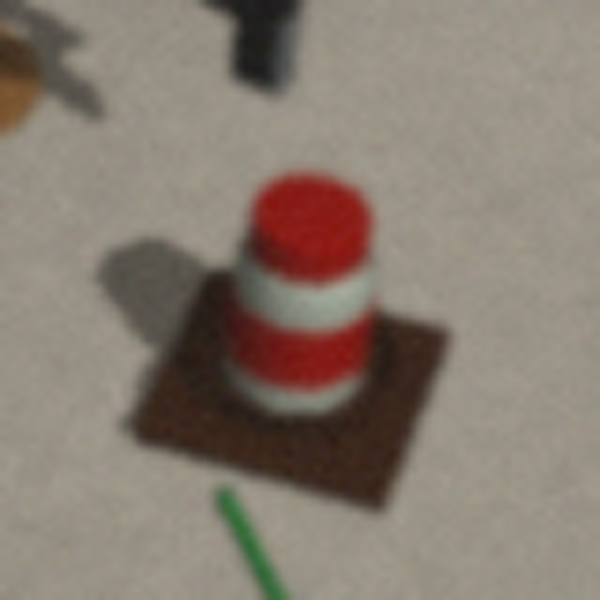

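Run:
```python
from h import *
s=snapshot("scene"); w=snapshot("wrist"); t=snapshot("top")
q=lambda x,y:(x/7.5+340,y/7.5+190)
C=[q(210,272),q(450,330),q(383,510),q(137,435)]
for z in (20,26): print("scene",z,onz(s,C,z)[:,:2].mean(0))
q=lambda x,y:(x/3.7+240,y/3.7+90)
C=[q(82,155),q(437,62),q(510,405),q(180,485)]
for z in (10,16,20,26): P=onz(w,C,z,True); print("wrist",z,P[:,:2].mean(0), np.linalg.norm(P-np.roll(P,1,0),axis=1).round(1))
q=lambda x,y:(x/2.66+200,y/2.66+120)
C=[q(80,238),q(168,213),q(192,302),q(103,327)]
for z in (10,20,26): P=onz(t,C,z);print("top",z,P[:,:2].mean(0),np.linalg.norm(P-np.roll(P,1,0),axis=1).round(1))
# red cap top disc in scene zoom: center (313,205)
c=onz(s,[(313/7.5+340,207/7.5+190)],96); print("scene cap",c)
# coaster in wrist: 
f=w["frame"]
```

```text
scene 20 [563.82216294 219.59231355]
scene 26 [569.64665857 222.33835024]
wrist 10 [553.28406666 210.49191174] [97.6 96.7 97.5 96.6]
wrist 16 [553.28183031 211.92887607] [95.6 94.8 95.5 94.7]
wrist 20 [553.28033941 212.88685229] [94.3 93.5 94.2 93.4]
wrist 26 [553.27810307 214.32381662] [92.4 91.6 92.3 91.5]
top 10 [549.49934889 206.77445077] [94.8 94.  95.3 94.4]
top 20 [549.02486575 205.24917234] [94.1 93.3 94.5 93.7]
top 26 [548.74017587 204.33400528] [93.6 92.9 94.1 93.2]
scene cap [[550.84492851 211.36041507  96.        ]]
```

Cap rays from three cameras agree: red jar at about (553,211), cap at z=96. The stand block reads about 12 mm high, consistent with a ring on top, centre about (552,210). Going down on red.

```bash
python3 -m creep '{"translation":[[6.5,2,0],[0,0,20],[0,0,25],[0,0,25],[0,0,25],[0,0,15],[0,0,6],[0,0,0],[0,0,0]],"rotation":[[0,0,0],[0,0,0],[0,0,0],[0,0,0],[0,0,0],[0,0,0],[0,0,0],[0,0,0],[0,0,0]],"claw":[85,85,85,85,85,85,85,85,85]}'
python3 - <<'E'
from h import *
s=snapshot("wrist");f=s["frame"]; cv2.imwrite("pics/w11.png",f[:,:,::-1]); print(sense()["tool_pos"])
E
```

```text
time: 13.95
tool_pos: [554.0, 211.9, 23.7]
tcp_rot: [179.9, -0.0, 90.0]
ft_force: [0.5, -0.3, 0.3]
finger_gap: 85.0
[554.30616725 211.93512159  24.02721805]
```

View pics/w11.png

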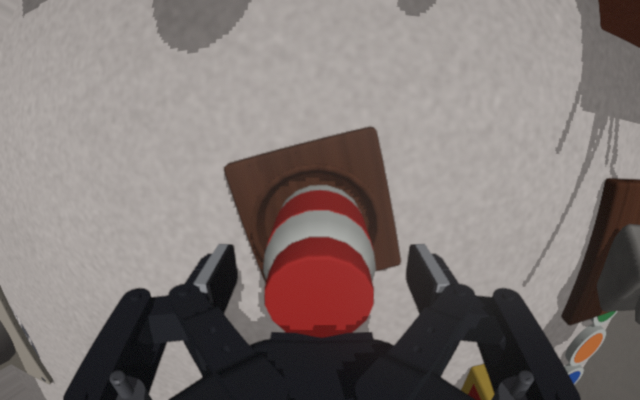

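```bash
python3 -m creep '{"translation":[[-3,0,2],[0,0,2],[0,0,0],[0,0,0],[0,0,0],[0,0,0],[0,0,0],[0,0,0],[0,0,0]],"rotation":[[0,0,0],[0,0,0],[0,0,0],[0,0,0],[0,0,0],[0,0,0],[0,0,0],[0,0,0],[0,0,0]],"claw":[85,85,45,45,45,45,45,45,45]}' 60
python3 -m creep '{"translation":[[0,0,0],[0,0,-2],[0,0,-4],[0,0,-8],[0,0,-16],[0,0,-10],[0,0,0]],"rotation":[[0,0,0],[0,0,0],[0,0,0],[0,0,0],[0,0,0],[0,0,0],[0,0,0]],"claw":[45,45,45,45,45,45,45]}'
python3 - <<'E'
from h import *
s=snapshot("wrist");f=s["frame"]; cv2.imwrite("pics/w12.png",f[:,:,::-1]); print(sense()["tool_pos"])
s=snapshot("scene");cv2.imwrite("pics/s12.png",cv2.resize(s["frame"][160:270,330:430],None,fx=5.4,fy=5.4,interpolation=cv2.INTER_CUBIC)[:,:,::-1])
E
```

```text
time: 14.9
tool_pos: [553.3, 208.7, 18.8]
tcp_rot: [180.0, -0.0, 90.0]
ft_force: [-1.1, -1.0, 5.7]
finger_gap: 51.7
time: 15.6
tool_pos: [555.2, 209.2, 61.7]
tcp_rot: [179.7, -0.1, 90.0]
ft_force: [0.4, 0.1, -2.3]
finger_gap: 52.2
[554.39864792 208.91314915  60.3352635 ]
```

View pics/w12.png

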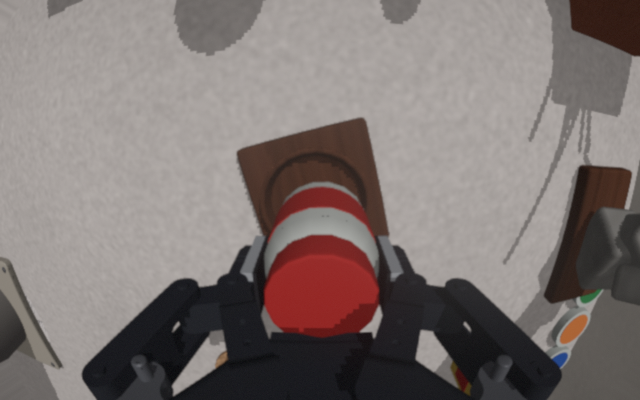

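View pics/s12.png

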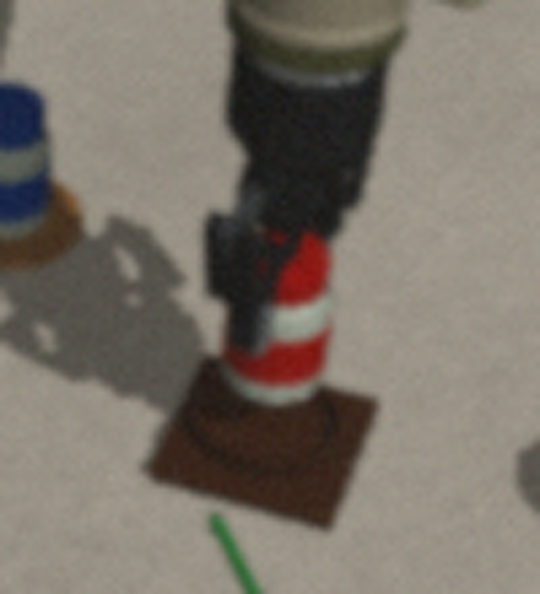

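Red is lifted (TCP 3 mm above its underside); stand grip was at TCP (553.3,208.7). Carrying it over to the mixer.

```bash
python3 -m creep '{"translation":[[0,0,-20],[0,0,-30],[0,0,-30],[-37.9,3,-10],[-37.9,3,0],[-37.9,3,0],[-37.9,3,0],[-37.9,3,0],[-37.9,3,0],[-37.9,3,0]],"rotation":[[0,0,0],[0,0,0],[0,0,0],[0,0,0],[0,0,0],[0,0,0],[0,0,0],[0,0,0],[0,0,0],[0,0,0]],"claw":[45,45,45,45,45,45,45,45,45,45]}'
python3 -m creep '{"translation":[[-37.9,3,0],[-37.9,3,0],[-37.9,3,0],[0,0,0],[0,0,0],[0,0,0]],"rotation":[[0,0,0],[0,0,0],[0,0,0],[0,0,0],[0,0,0],[0,0,0]],"claw":[45,45,45,45,45,45]}'
python3 - <<'E'
from h import *
s=snapshot("wrist");f=s["frame"]; cv2.imwrite("pics/w13.png",f[:,:,::-1]); print(sense()["tool_pos"])
E
```

```text
time: 16.7
tool_pos: [573.3, -58.2, 147.6]
tcp_rot: [-179.9, -0.0, 90.0]
ft_force: [1.5, 0.0, -3.0]
finger_gap: 51.5
time: 17.3
tool_pos: [582.5, -169.6, 147.7]
tcp_rot: [-179.9, -0.0, 90.0]
ft_force: [0.1, 0.3, -2.3]
finger_gap: 51.8
[ 582.6684231  -169.30240036  147.94523677]
```

View pics/w13.png

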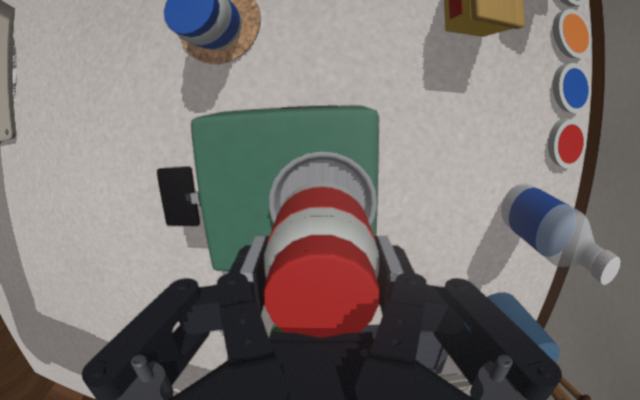

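```bash
python3 -m creep '{"translation":[[0,1.5,0],[0,0,10],[0,0,15],[0,0,10],[0,0,5],[0,0,2],[0,0,2],[0,0,0]],"rotation":[[0,0,0],[0,0,0],[0,0,0],[0,0,0],[0,0,0],[0,0,0],[0,0,0],[0,0,0]],"claw":[45,45,45,45,45,45,45,45]}'
```

```text
time: 18.15
tool_pos: [584.5, -170.6, 104.5]
tcp_rot: [180.0, 0.0, 90.0]
ft_force: [-0.0, -0.6, -2.1]
finger_gap: 51.7
```

```bash
python3 -m creep '{"translation":[[0,0,1.5],[0,0,1.5],[0,0,0]],"rotation":[[0,0,0],[0,0,0],[0,0,0]],"claw":[45,45,45]}'
```

```text
time: 18.45
tool_pos: [584.4, -170.5, 101.4]
tcp_rot: [180.0, 0.0, 90.0]
ft_force: [-0.5, -0.7, -2.5]
finger_gap: 51.8
```

```bash
python3 -m creep '{"translation":[[0,0,1.5],[0,0,1],[0,0,0]],"rotation":[[0,0,0],[0,0,0],[0,0,0]],"claw":[45,45,45]}'
python3 -m creep '{"translation":[[0,0,1],[0,0,0]],"rotation":[[0,0,0],[0,0,0]],"claw":[45,45]}'
```

```text
time: 18.75
tool_pos: [584.2, -170.4, 98.6]
tcp_rot: [-180.0, -0.0, 90.0]
ft_force: [-0.7, 0.6, -3.6]
finger_gap: 52.0
time: 18.95
tool_pos: [584.3, -170.4, 97.7]
tcp_rot: [-180.0, -0.0, 90.0]
ft_force: [0.9, 0.8, -2.1]
finger_gap: 52.2
```

```bash
python3 -m creep '{"translation":[[0,0,1],[0,0,0]],"rotation":[[0,0,0],[0,0,0]],"claw":[45,45]}'
python3 -m creep '{"translation":[[0,0,0.5],[0,0,0]],"rotation":[[0,0,0],[0,0,0]],"claw":[45,45]}'
```

```text
time: 19.15
tool_pos: [584.4, -170.5, 96.9]
tcp_rot: [180.0, 0.0, 90.0]
ft_force: [-0.5, 0.3, -2.5]
finger_gap: 51.9
time: 19.35
tool_pos: [584.5, -170.5, 96.8]
tcp_rot: [180.0, 0.0, 90.0]
ft_force: [-0.8, 0.6, 2.5]
finger_gap: 51.7
```

Contact came at TCP 96.8, the height expected for a seated jar. Release, rise, check.

```bash
python3 -m creep '{"translation":[[0,0,0],[0,0,0],[0,0,0],[0,0,0],[0,0,-5],[0,0,-20],[0,0,-30],[0,0,-30],[0,0,-10],[0,0,0]],"rotation":[[0,0,0],[0,0,0],[0,0,0],[0,0,0],[0,0,0],[0,0,0],[0,0,0],[0,0,0],[0,0,0],[0,0,0]],"claw":[65,75,85,85,85,85,85,85,85,85]}'
python3 -m creep '{"translation":[[26.4,-18.1,0],[26.4,-18.1,0],[26.4,-18.1,0],[26.4,-18.1,0],[26.4,-18.1,0],[26.4,-18.1,0],[0,0,0],[0,0,0]],"rotation":[[0,0,0],[0,0,0],[0,0,0],[0,0,0],[0,0,0],[0,0,0],[0,0,0],[0,0,0]],"claw":[85,85,85,85,85,85,85,85]}'
python3 - <<'E'
from h import *
s=snapshot("wrist");f=s["frame"]; cv2.imwrite("pics/w14.png",f[:,:,::-1]); print(sense()["tool_pos"])
for n,z in (("blue",85),("red",174)):
  for b in blobs(mask(f,n),(100,100,420,360))[:2]: print(n,b[0],b[1],b[2],onz(s,b[1],z,True)[0].round(1))
s=snapshot("scene");cv2.imwrite("pics/s14.png",cv2.resize(s["frame"][130:220,230:350],None,fx=6,fy=6,interpolation=cv2.INTER_CUBIC)[:,:,::-1])
t=snapshot("top");cv2.imwrite("pics/t14.png",cv2.resize(t["frame"][170:270,300:440],None,fx=5,fy=5,interpolation=cv2.INTER_CUBIC)[:,:,::-1])
for b in blobs(mask(t["frame"],"red"),(370,180,430,220))[:2]: print("top red",b[0],b[1],b[2],onz(t,b[1],174)[0].round(1))
E
```

```text
time: 20.35
tool_pos: [585.8, -171.0, 193.9]
tcp_rot: [179.8, 0.1, 90.0]
ft_force: [0.8, -0.4, 0.2]
finger_gap: 84.9
time: 21.15
tool_pos: [475.0, -11.5, 189.9]
tcp_rot: [-179.9, -0.0, 90.1]
ft_force: [-0.5, 0.6, -0.4]
finger_gap: 85.2
[475.42452602 -12.11714306 190.1999124 ]
blue 31 [325.52 193.45] [321 188   9  13] [480.6 -26.3  85. ]
red 218 [409.28 316.29] [402 306  17  22] [ 548.3 -101.7  174. ]
top red 240 [397.78 200.31] [389 192  18  18] [ 583.5 -171.   174. ]
```

View pics/w14.png

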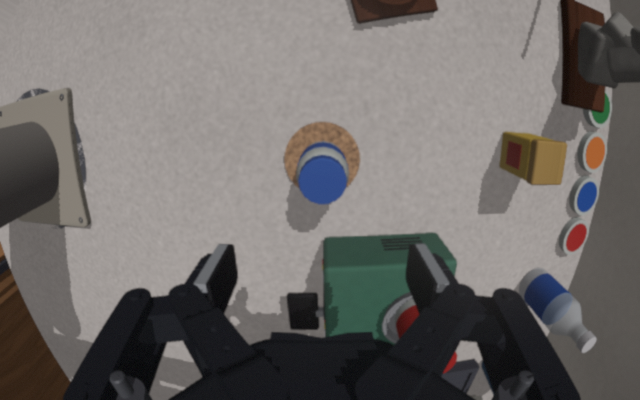

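View pics/s14.png

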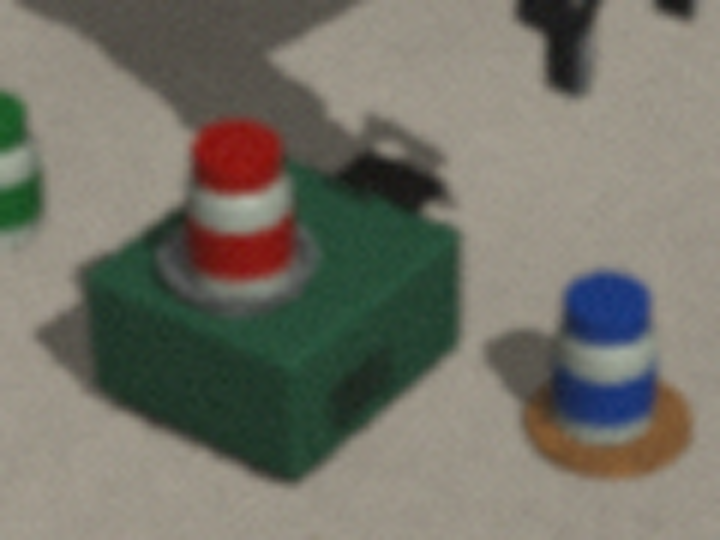

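Red stands upright in the cup, top-view cap at (583.5,-171). Blue is upright on the coaster. Regrasp it, 3 mm further to −y.

```bash
python3 -m creep '{"translation":[[-3,0,0],[0,0,20],[0,0,30],[0,0,30],[0,0,30],[0,0,30],[0,0,25],[0,0,12],[0,0,3],[0,0,0]],"rotation":[[0,0,0],[0,0,0],[0,0,0],[0,0,0],[0,0,0],[0,0,0],[0,0,0],[0,0,0],[0,0,0],[0,0,0]],"claw":[85,85,85,85,85,85,85,85,85,85]}'
python3 -m creep '{"translation":[[0,0,0],[0,0,0]],"rotation":[[0,0,0],[0,0,0]],"claw":[85,85]}'
```

```text
time: 22.3
tool_pos: [476.2, -15.4, 11.8]
tcp_rot: [180.0, 0.0, 90.0]
ft_force: [0.5, 0.7, 0.7]
finger_gap: 84.6
time: 22.5
tool_pos: [477.2, -15.2, 12.9]
tcp_rot: [179.9, 0.0, 90.0]
ft_force: [-0.1, 1.5, 0.4]
finger_gap: 84.9
```

```bash
python3 -m creep '{"translation":[[0,0,2],[0,-1,2.5],[0,0,0],[0,0,0],[0,0,0],[0,0,0],[0,0,0],[0,0,0],[0,0,0],[0,0,0]],"rotation":[[0,0,0],[0,0,0],[0,0,0],[0,0,0],[0,0,0],[0,0,0],[0,0,0],[0,0,0],[0,0,0],[0,0,0]],"claw":[85,85,85,45,45,45,45,45,45,45]}' 60
python3 -m creep '{"translation":[[0,0,0],[0,0,-2],[0,0,-4],[0,0,-8],[0,0,-16],[0,0,-20],[0,0,-10],[0,0,0]],"rotation":[[0,0,0],[0,0,0],[0,0,0],[0,0,0],[0,0,0],[0,0,0],[0,0,0],[0,0,0]],"claw":[45,45,45,45,45,45,45,45]}'
python3 - <<'E'
from h import *
s=snapshot("wrist");f=s["frame"]; cv2.imwrite("pics/w15.png",f[:,:,::-1]); print(sense()["tool_pos"])
E
```

```text
time: 23.5
tool_pos: [475.3, -15.1, 7.4]
tcp_rot: [180.0, 0.0, 90.0]
ft_force: [-1.4, 0.5, 5.2]
finger_gap: 51.8
time: 24.3
tool_pos: [476.4, -15.3, 68.9]
tcp_rot: [179.8, 0.0, 90.0]
ft_force: [-0.7, 0.0, -2.3]
finger_gap: 52.0
[475.51677981 -15.14193618  67.56013916]
```

View pics/w15.png

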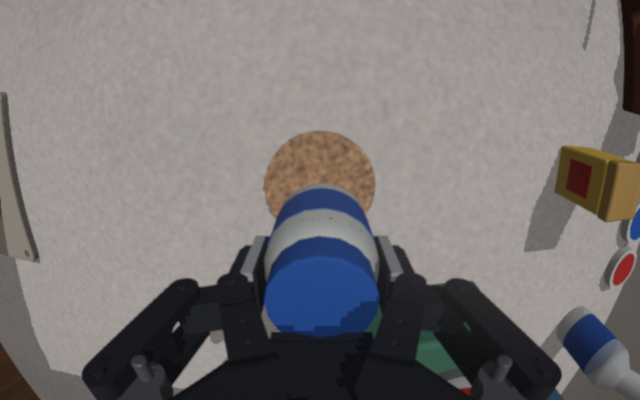

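```bash
python3 -m creep '{"translation":[[37.2,12.9,0],[37.2,12.9,0],[37.2,12.9,0],[37.2,12.9,0],[37.2,12.9,0],[37.2,12.9,0],[0,0,0],[0,0,0]],"rotation":[[0,0,0],[0,0,0],[0,0,0],[0,0,0],[0,0,0],[0,0,0],[0,0,0],[0,0,0]],"claw":[45,45,45,45,45,45,45,45]}'
python3 - <<'E'
from h import *
s=snapshot("wrist");f=s["frame"]; cv2.imwrite("pics/w16.png",f[:,:,::-1]); print(sense()["tool_pos"])
E
```

```text
time: 25.15
tool_pos: [551.2, 208.6, 65.1]
tcp_rot: [-179.9, 0.1, 90.1]
ft_force: [-0.0, -0.6, -2.1]
finger_gap: 51.8
[551.19121662 207.69302014  65.29426666]
```

View pics/w16.png

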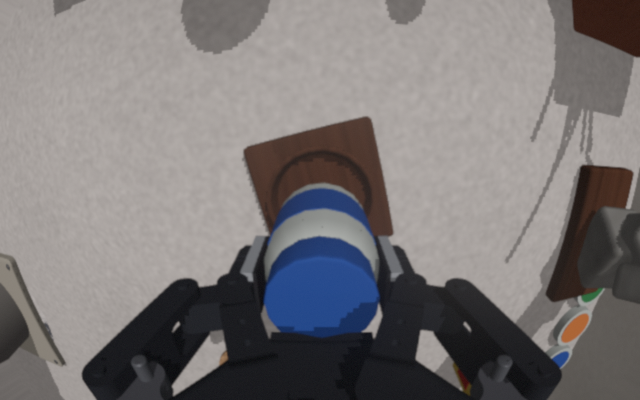

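The well ring (centre column ~322) lines up with the jar (321). Lowering.

```bash
python3 -m creep '{"translation":[[0,0.5,10],[0,0,15],[0,0,10],[0,0,5],[0,0,2],[0,0,0]],"rotation":[[0,0,0],[0,0,0],[0,0,0],[0,0,0],[0,0,0],[0,0,0]],"claw":[45,45,45,45,45,45]}'
python3 -m creep '{"translation":[[0,0,1.5],[0,0,1],[0,0,0]],"rotation":[[0,0,0],[0,0,0],[0,0,0]],"claw":[45,45,45]}'
```

```text
time: 25.8
tool_pos: [552.7, 208.0, 24.5]
tcp_rot: [-180.0, 0.0, 90.0]
ft_force: [-0.4, -0.6, -2.1]
finger_gap: 52.2
time: 26.1
tool_pos: [553.0, 208.2, 22.7]
tcp_rot: [180.0, -0.0, 90.0]
ft_force: [-0.2, -0.4, -2.2]
finger_gap: 52.3
```

```bash
python3 -m creep '{"translation":[[0,0,1.5],[0,0,1],[0,0,0]],"rotation":[[0,0,0],[0,0,0],[0,0,0]],"claw":[45,45,45]}'
python3 -m creep '{"translation":[[0,0,1],[0,0,0]],"rotation":[[0,0,0],[0,0,0]],"claw":[45,45]}'
```

```text
time: 26.4
tool_pos: [552.7, 208.1, 19.7]
tcp_rot: [-180.0, 0.0, 90.0]
ft_force: [-1.2, 0.5, -2.5]
finger_gap: 51.9
time: 26.6
tool_pos: [552.7, 208.1, 18.7]
tcp_rot: [-180.0, 0.0, 90.0]
ft_force: [-0.8, -0.0, -1.8]
finger_gap: 52.0
```

```bash
python3 -m creep '{"translation":[[0,0,0.7],[0,0,0]],"rotation":[[0,0,0],[0,0,0]],"claw":[45,45]}'
```

```text
time: 26.8
tool_pos: [552.9, 208.2, 18.5]
tcp_rot: [180.0, -0.0, 90.0]
ft_force: [-0.8, -0.7, 0.9]
finger_gap: 51.6
```

Contact again at the expected height (TCP 18.5, so underside at 16). Release, rise and check the blue jar.

```bash
python3 -m creep '{"translation":[[0,0,0],[0,0,0],[0,0,0],[0,0,0],[0,0,-5],[0,0,-25],[0,0,-35],[0,0,-35],[0,0,-30],[0,0,-20]],"rotation":[[0,0,0],[0,0,0],[0,0,0],[0,0,0],[0,0,0],[0,0,0],[0,0,0],[0,0,0],[0,0,0],[0,0,0]],"claw":[65,75,85,85,85,85,85,85,85,85]}'
python3 -m creep '{"translation":[[-38.4,-10,0],[-38.4,-10,0],[-38.4,-10,0],[-38.4,-10,0],[-38.4,-10,0],[-38.4,-10,0],[-38.4,-10,0],[-38.4,-10,0],[-38.4,-10,0],[-38.4,-10,0]],"rotation":[[0,0,0],[0,0,0],[0,0,0],[0,0,0],[0,0,0],[0,0,0],[0,0,0],[0,0,0],[0,0,0],[0,0,0]],"claw":[60,40,20,0,0,0,0,0,0,0]}'
python3 -m creep '{"translation":[[0,0,0],[0,0,0],[0,0,0],[0,0,0],[0,0,0],[0,0,0],[0,0,0],[0,0,0],[0,0,0],[0,0,0]],"rotation":[[0,0,-0.1428],[0,0,-0.1428],[0,0,-0.1428],[0,0,-0.1428],[0,0,-0.1428],[0,0,-0.1428],[0,0,-0.1428],[0,0,-0.1428],[0,0,-0.1428],[0,0,-0.1428]],"claw":[0,0,0,0,0,0,0,0,0,0]}'
python3 -m creep '{"translation":[[0,0,0],[0,0,0],[0,0,0]],"rotation":[[0,0,-0.1428],[0,0,0],[0,0,0]],"claw":[0,0,0]}'
python3 - <<'E'
from h import *
s=snapshot("wrist");f=s["frame"]; cv2.imwrite("pics/w17.png",f[:,:,::-1]); print(sense()["tool_pos"])
s=snapshot("scene");cv2.imwrite("pics/s17.png",cv2.resize(s["frame"][100:260,220:420],None,fx=4,fy=3.7,interpolation=cv2.INTER_CUBIC)[:,:,::-1])
t=snapshot("top");cv2.imwrite("pics/t17.png",cv2.resize(t["frame"][130:280,160:500],None,fx=2.35,fy=2.35,interpolation=cv2.INTER_CUBIC)[:,:,::-1])
for n,z,bx in (("red",174,(370,180,430,220)),("blue",96,(225,195,280,250))):
  for b in blobs(mask(t["frame"],n),bx)[:1]: print("top",n,b[0],b[1],b[2],onz(t,b[1],z)[0].round(1))
E
```

```text
time: 27.8
tool_pos: [554.0, 208.5, 171.8]
tcp_rot: [179.8, -0.1, 90.0]
ft_force: [0.9, -0.2, -0.4]
finger_gap: 85.2
time: 28.8
tool_pos: [452.2, -177.4, 168.9]
tcp_rot: [179.9, 0.0, 90.0]
ft_force: [0.3, -0.4, 0.9]
finger_gap: -0.2
time: 29.8
tool_pos: [452.8, -175.9, 168.7]
tcp_rot: [-180.0, 0.0, 172.1]
ft_force: [1.4, 0.1, 0.5]
finger_gap: 0.3
time: 30.1
tool_pos: [452.7, -175.9, 168.5]
tcp_rot: [-180.0, 0.0, 179.7]
ft_force: [-0.2, 0.3, 0.0]
finger_gap: 0.2
[ 452.70583699 -175.8382472   168.43204863]
top red 242 [397.74 200.27] [389 192  18  18] [ 583.6 -170.9  174. ]
top blue 227 [245.92 218.67] [238 211  17  16] [552.8 206.6  96. ]
```

View pics/w17.png

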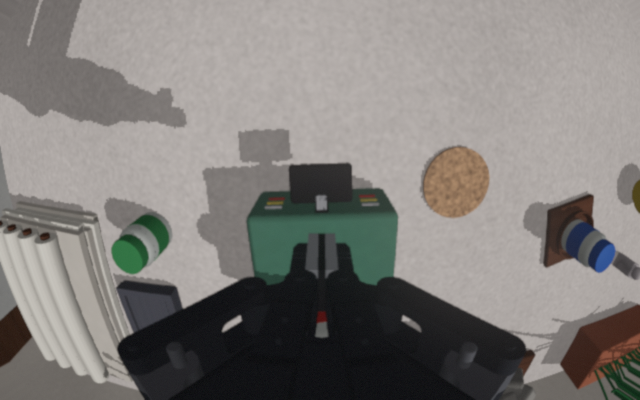

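View pics/s17.png

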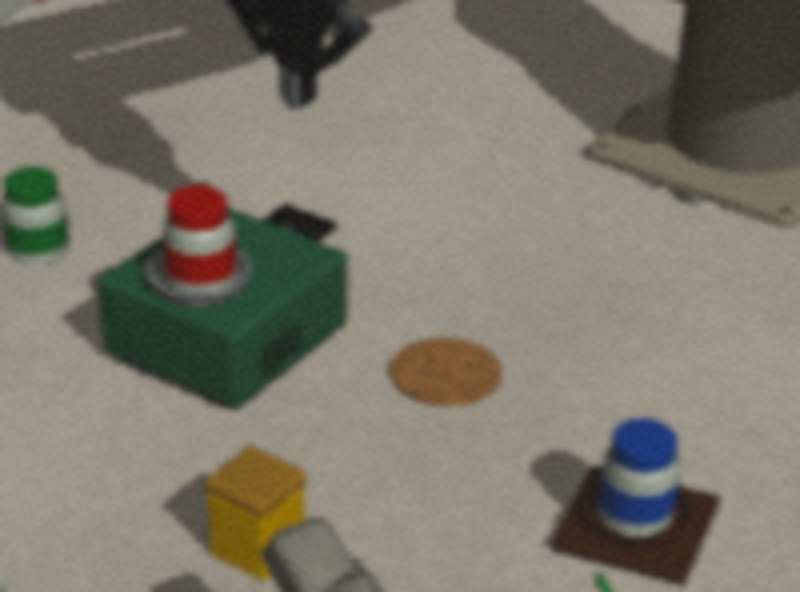

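View pics/t17.png

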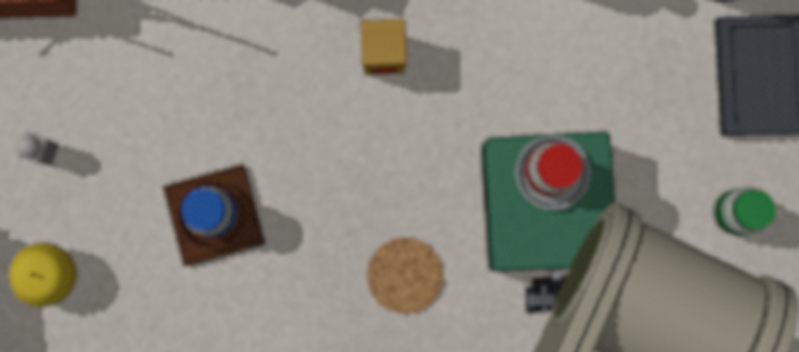

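Both jars upright and seated: red cap at (583.6,-170.9), blue at (552.8,206.6). The closed fingers line up with the pad (column 321). Going down under force watch.

```bash
python3 -m creep '{"translation":[[0,0,10],[0,0,15],[0,0,15],[0,0,15],[0,0,10],[0,0,0],[0,0,0]],"rotation":[[0,0,0],[0,0,0],[0,0,0],[0,0,0],[0,0,0],[0,0,0],[0,0,0]],"claw":[0,0,0,0,0,0,0]}'
python3 - <<'E'
from h import *
s=snapshot("wrist");f=s["frame"]; cv2.imwrite("pics/w18.png",f[:,:,::-1]); print(sense()["tool_pos"])
s=snapshot("scene");cv2.imwrite("pics/s18.png",cv2.resize(s["frame"][120:200,240:340],None,fx=7,fy=7,interpolation=cv2.INTER_CUBIC)[:,:,::-1])
E
```

```text
time: 30.95
tool_pos: [452.6, -175.8, 103.0]
tcp_rot: [180.0, -0.0, 180.0]
ft_force: [-0.4, -0.3, 0.7]
finger_gap: -0.2
[ 453.04335912 -175.972768    103.64559126]
```

View pics/w18.png

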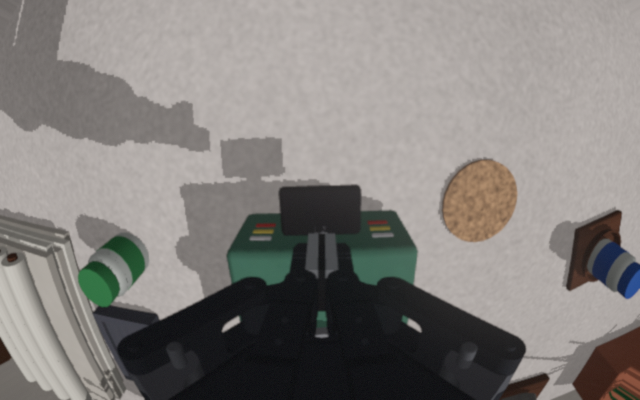

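View pics/s18.png

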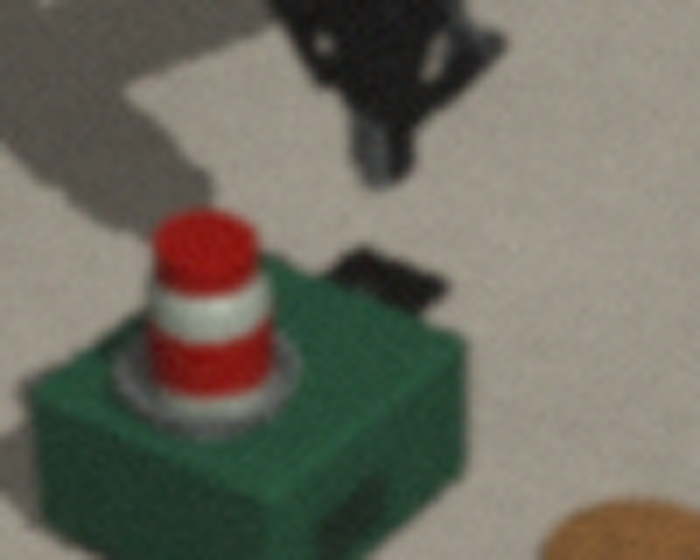

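The tips are still about 50 mm above the pad by the scene view: tip (380,185), pad (390,280). Continuing, 3 mm further out from the front.

```bash
python3 -m creep '{"translation":[[3,0,5],[0,0,10],[0,0,10],[0,0,6],[0,0,4],[0,0,0]],"rotation":[[0,0,0],[0,0,0],[0,0,0],[0,0,0],[0,0,0],[0,0,0]],"claw":[0,0,0,0,0,0]}'
python3 -m creep '{"translation":[[0,0,2],[0,0,2],[0,0,0]],"rotation":[[0,0,0],[0,0,0],[0,0,0]],"claw":[0,0,0]}'
python3 - <<'E'
from h import *
s=snapshot("wrist");f=s["frame"]; cv2.imwrite("pics/w19.png",f[:,:,::-1]); print(sense()["tool_pos"])
s=snapshot("scene");cv2.imwrite("pics/s19.png",cv2.resize(s["frame"][120:200,240:340],None,fx=7,fy=7,interpolation=cv2.INTER_CUBIC)[:,:,::-1])
E
```

```text
time: 31.65
tool_pos: [449.1, -175.5, 67.2]
tcp_rot: [180.0, -0.1, 180.0]
ft_force: [-0.6, 0.5, 0.1]
finger_gap: 0.0
time: 31.95
tool_pos: [449.7, -175.8, 64.1]
tcp_rot: [-180.0, 0.0, 180.0]
ft_force: [-0.1, -0.7, -0.2]
finger_gap: -0.2
[ 449.73087799 -175.87270406   64.27655532]
```

View pics/w19.png

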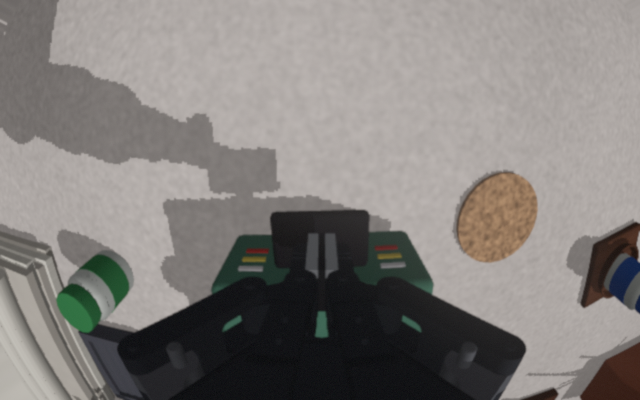

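View pics/s19.png

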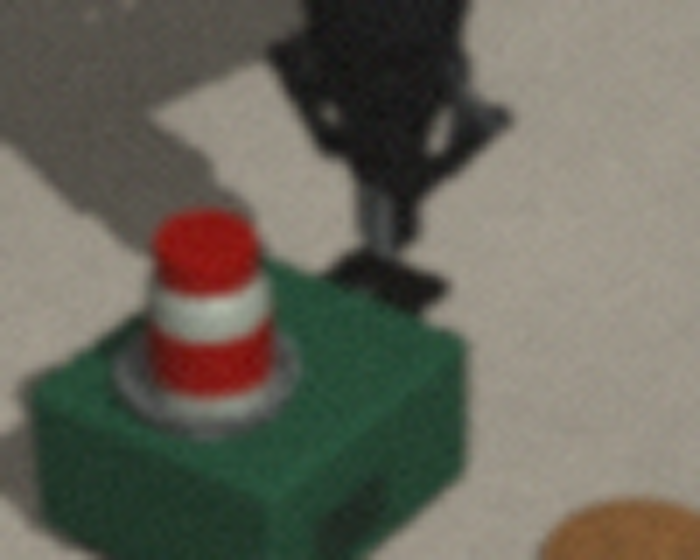

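```bash
python3 -m creep '{"translation":[[0,0,2],[0,0,2],[0,0,2],[0,0,0]],"rotation":[[0,0,0],[0,0,0],[0,0,0],[0,0,0]],"claw":[0,0,0,0]}'
python3 -m creep '{"translation":[[0,0,1],[0,0,1],[0,0,1],[0,0,0]],"rotation":[[0,0,0],[0,0,0],[0,0,0],[0,0,0]],"claw":[0,0,0,0]}'
```

```text
time: 32.45
tool_pos: [449.4, -175.7, 57.7]
tcp_rot: [180.0, -0.0, 180.0]
ft_force: [0.8, -0.6, -0.0]
finger_gap: -0.2
time: 32.85
tool_pos: [449.6, -175.8, 55.0]
tcp_rot: [180.0, -0.0, 180.0]
ft_force: [0.5, -1.0, -0.5]
finger_gap: -0.2
```

```bash
python3 -m creep '{"translation":[[0,0,1],[0,0,1],[0,0,1],[0,0,0]],"rotation":[[0,0,0],[0,0,0],[0,0,0],[0,0,0]],"claw":[0,0,0,0]}'
```

```text
time: 33.25
tool_pos: [449.6, -175.8, 52.0]
tcp_rot: [180.0, -0.0, 180.0]
ft_force: [0.5, -0.2, -0.9]
finger_gap: 0.1
```

```bash
python3 -m creep '{"translation":[[0,0,1],[0,0,1],[0,0,0]],"rotation":[[0,0,0],[0,0,0],[0,0,0]],"claw":[0,0,0]}'
python3 -m creep '{"translation":[[0,0,1],[0,0,1],[0,0,0]],"rotation":[[0,0,0],[0,0,0],[0,0,0]],"claw":[0,0,0]}'
python3 -m creep '{"translation":[[0,0,1],[0,0,1],[0,0,0]],"rotation":[[0,0,0],[0,0,0],[0,0,0]],"claw":[0,0,0]}'
python3 - <<'E'
from h import *
s=snapshot("wrist");f=s["frame"]; cv2.imwrite("pics/w20.png",f[:,:,::-1]); print(sense()["tool_pos"])
s=snapshot("scene");cv2.imwrite("pics/s20.png",cv2.resize(s["frame"][120:200,240:340],None,fx=7,fy=7,interpolation=cv2.INTER_CUBIC)[:,:,::-1])
E
```

```text
time: 33.55
tool_pos: [449.8, -175.9, 50.5]
tcp_rot: [-180.0, 0.0, 180.0]
ft_force: [-2.0, 0.9, 4.9]
finger_gap: -0.3
time: 33.85
tool_pos: [449.8, -175.9, 48.7]
tcp_rot: [-180.0, 0.0, 180.0]
ft_force: [-3.2, 1.2, 5.6]
finger_gap: 0.0
time: 34.15
tool_pos: [449.8, -175.9, 47.0]
tcp_rot: [-180.0, 0.0, 180.0]
ft_force: [-3.4, 1.4, 7.4]
finger_gap: 0.0
[ 449.78658864 -175.88533128   46.90476712]
```

View pics/w20.png

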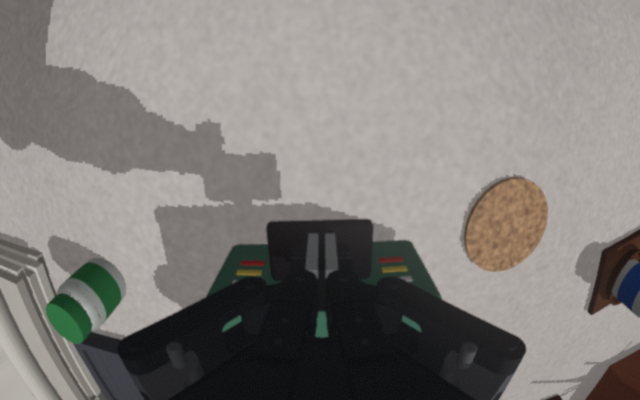

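View pics/s20.png

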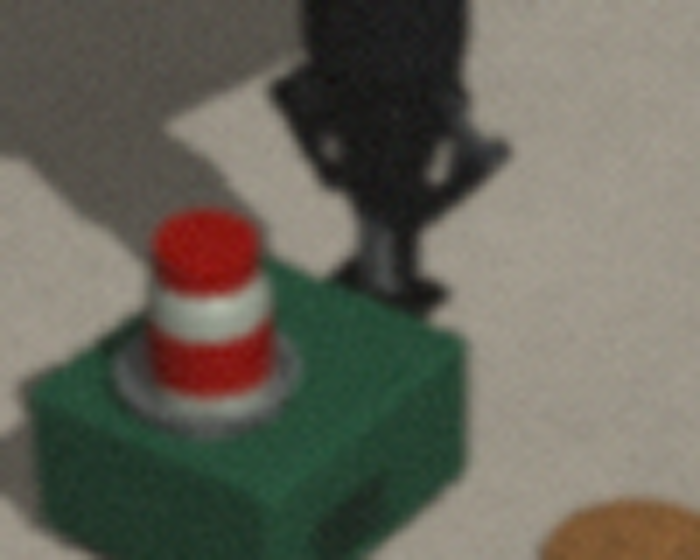

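Contact at TCP z≈51 with the expected ~5 N, so the third position is at about TCP 15. Pressing on.

```bash
python3 -m creep '{"translation":[[0,0,2],[0,0,2],[0,0,2],[0,0,2],[0,0,2],[0,0,2],[0,0,0]],"rotation":[[0,0,0],[0,0,0],[0,0,0],[0,0,0],[0,0,0],[0,0,0],[0,0,0]],"claw":[0,0,0,0,0,0,0]}'
python3 -m creep '{"translation":[[0,0,2],[0,0,2],[0,0,2],[0,0,2],[0,0,0]],"rotation":[[0,0,0],[0,0,0],[0,0,0],[0,0,0],[0,0,0]],"claw":[0,0,0,0,0]}'
python3 - <<'E'
from h import *
s=snapshot("wrist");f=s["frame"]; cv2.imwrite("pics/w21.png",f[:,:,::-1]); print(sense()["tool_pos"])
E
```

```text
time: 34.95
tool_pos: [449.8, -175.9, 34.9]
tcp_rot: [-180.0, 0.0, 180.0]
ft_force: [-2.6, 0.9, 7.2]
finger_gap: 0.3
time: 35.45
tool_pos: [449.8, -175.9, 26.7]
tcp_rot: [-180.0, 0.0, 180.0]
ft_force: [-2.8, 1.4, 7.2]
finger_gap: 0.0
[ 449.8479952  -175.90852917   26.79058633]
```

View pics/w21.png

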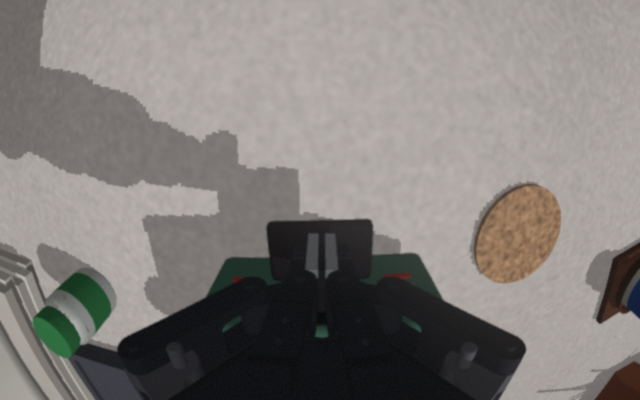

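```bash
python3 -m creep '{"translation":[[0,0,2],[0,0,2],[0,0,2],[0,0,2],[0,0,0]],"rotation":[[0,0,0],[0,0,0],[0,0,0],[0,0,0],[0,0,0]],"claw":[0,0,0,0,0]}'
python3 -m creep '{"translation":[[0,0,1.5],[0,0,1.5],[0,0,1],[0,0,0]],"rotation":[[0,0,0],[0,0,0],[0,0,0],[0,0,0]],"claw":[0,0,0,0]}'
```

```text
time: 36.0
tool_pos: [449.9, -175.9, 18.8]
tcp_rot: [-180.0, 0.0, 180.0]
ft_force: [-1.7, 1.3, 6.4]
finger_gap: 0.1
time: 36.4
tool_pos: [449.9, -175.9, 14.9]
tcp_rot: [-180.0, 0.0, 180.0]
ft_force: [-4.1, 1.4, 9.1]
finger_gap: -0.2
```

```bash
python3 -m creep '{"translation":[[0,0,0.5],[0,0,0],[0,0,0],[0,0,0],[0,0,0]],"rotation":[[0,0,0],[0,0,0],[0,0,0],[0,0,0],[0,0,0]],"claw":[0,0,0,0,0]}'
python3 - <<'E'
from h import *
s=snapshot("wrist");f=s["frame"]; cv2.imwrite("pics/w22.png",f[:,:,::-1]); st=sense(); print(st["tool_pos"],st["ft_force"])
s=snapshot("scene");cv2.imwrite("pics/s22.png",cv2.resize(s["frame"][100:260,220:420],None,fx=4,fy=3.7,interpolation=cv2.INTER_CUBIC)[:,:,::-1])
t=snapshot("top")
for n,z,bx in (("red",174,(370,180,430,220)),("blue",96,(225,195,280,250))):
  for b in blobs(mask(t["frame"],n),bx)[:1]: print("top",n,b[0],b[1],b[2],onz(t,b[1],z)[0].round(1))
E
```

```text
time: 36.9
tool_pos: [449.9, -175.9, 14.5]
tcp_rot: [-180.0, 0.0, 180.0]
ft_force: [-3.6, 2.5, 9.4]
finger_gap: 0.0
[ 449.90686358 -175.93728683   14.49179619] [-3.06559606  2.48262734  9.33755139]
top red 242 [397.75 200.34] [389 192  18  18] [ 583.4 -171.   174. ]
top blue 228 [245.88 218.65] [238 211  17  16] [552.9 206.7  96. ]
```

View pics/w22.png

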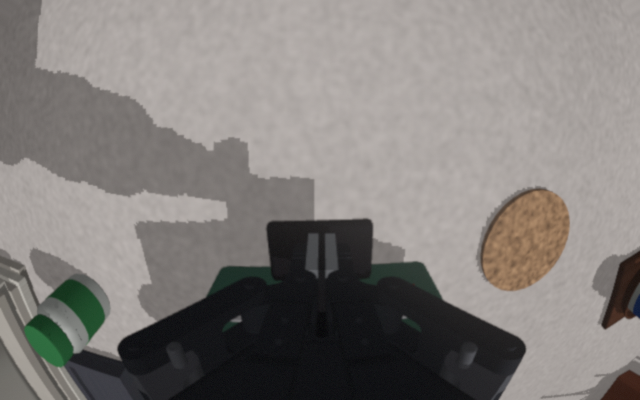

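View pics/s22.png

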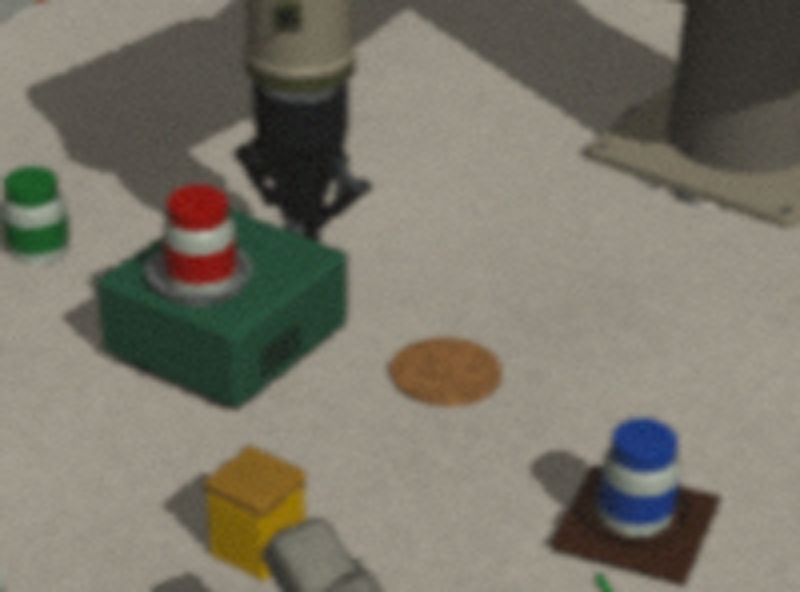

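The pad has travelled about 36 mm from first contact, three ridges were felt, and it holds at 9.4 N. Both jars are upright and unmoved. Handing in.

```bash
python3 -c "
from bench import *
print(hand_in()); s=sense(); print(s['tool_pos'],s['ft_force'],s['time'])"
```

```text
the job is handed in; nothing more can be done
None
the job is handed in; nothing more can be done
```

The jars are swapped: red sits in the mixer's cup and blue in the stand's well. I parked blue on the coaster on the way and handed in while still holding the lever down, at about 37 s of the 70 s limit.

**Last checks before handing in:**
- **Lever:** it had moved about 36 mm from first contact and pushed back with 9.4 N, which fits the third position (36 mm, about 9 N). In the wrist view the white, yellow and red marks went out of sight in turn. At the end the gripper hid the red ones, so I could not see that the pad was level with them.
- **Jars:** both stand upright and did not move while I pressed. The top view puts the red cap at (583.4, −171.0), within about 3 mm of my estimate of the cup centre, and the blue cap at (552.9, 206.7). When set down, both made contact at the height expected for a fully seated jar.
- **Other things on the desk:** I did not touch them, and they looked unmoved in the pictures.

**What disagreed:**
- **Fingertip position:** the real fingertips sit about 29 mm behind the stated TCP. My first grip on the blue jar therefore closed on its shoulder, and I regripped it lower.
- **Gap on the jars:** the finger gap read about 52 mm on the 54 mm jar bodies.
- **Stand centre:** the cameras differed by 4–7 mm on where it is, so I lined up on the well ring in the wrist view.

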